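Scoop stray nuts from under the slatted work rest

ROBOT

A 7-joint arm with a two-finger parallel gripper is mounted at the origin on the work surface. World frame = base frame: x ahead of the robot, y to its left, z up, the work surface at z = 0. Lengths are in m, angles in rad, forces in N, time in s.
With the tool pointing down it reaches from about 0.4 to 0.85 m from the base axis. Payload 4.5 kg.
Tool frame: the origin (TCP) lies midway between the tips of the shut fingers; the grasp point (between the pads) lies 19 mm behind it; x points along the fingers, y is the direction in which the jaws open and shut, and the axes are right-handed (so a half turn about x gives the same grasp; the last joint's range is limited). The gripper opens to 88 mm and grips with 3 to 60 N. Pads are 18 mm wide; open, the fingers measure 123 mm over their backs; the gripper's body (75 mm by 187 mm) begins 45 mm behind the grasp point.
Start: joints at [-1.142, 0.689, -0.195, 1.565, 0.157, 0.902, -0.215], TCP at [0.24, 0.577, 0.239] pointing down, gripper open.
Joint ranges: [-3.01, 3.01], [-0.46, 2.08], [-1.47, 1.51], [0.13, 2.56], [-1, 4.14], [0.04, 2.09], [-2.66, 2.66]. Speed limits (rad/s): [2.57, 2.57, 3.14, 3.14, 3.14, 3.14, 3.14].

INTERFACE

Orientations are given as a rotation vector (axis times angle).
In Python, from station import sensors, optics, r gives the robot as it stands.
- The arm moves only by the shell command python3 -m crank 'ROWS'. ROWS is JSON, a list that holds one entry, the list of rows, each a list of 7 numbers: the opening, from -1 (shut) to 1 (fully open), so that 0 is half open, then the shift along the tool's x, y, z in m, then the turn, a rotation vector about the tool's x, y, z in degrees. In form: [[[grip, tx, ty, tz, wx, wy, wz], ...]]. A call has 1 to 10 rows; each row shifts and turns the commanded pose from where the row before left it, along the tool's axes as they then stand; what a row does not reach is not made up. A row lasts 1/8 s, in which the tool goes at most 62.5 mm and 10.7 degrees, less where a joint would pass 70% of its speed; a pose out of reach is approached as far as the arm can. A call is refused whole if a number of a shift passes 0.0625 or a number of a turn 10.7, either way. A call with a gripper value outside its range is refused whole. The fingers move at their own pace and stop on an object; the grip force is fixed at half the most. Time passes only in rows, so rows that do not move let the fingers close. It gives the time, the measured TCP pose, the force and the opening at its end, in the units of the state.
- sensors.get_obs(): the state, without advancing time (a new reading comes with each control period).
- optics.read_camera(name): name is "scene" or "top"; returns (picture, depth): 400x640x3 uint8, red, green, blue; 400x640 float32, m along the optical axis (not along the pixel's ray), 0 where there is no reading.
- optics.camera_params(name): a dict with "K" (3x3 intrinsics, pixels), "dist_coeffs" ([k1, k2, p1, p2, k3] as OpenCV has them; the pictures are not rectified), "eye" and "orientation" of the camera in the world. Camera axes: x right, y down, z forward; pixel columns grow to the right and rows downward; lengths in m; the calibration is good to about 2 mm. A picture is of the moment at which its call begins. camera_params takes no time and is no camera call.
- r.finish_job(): hands the job in, once; it reports no verdict.
The state is a dict: "t": time; "joint_positions": joint angles; "qvel": joint speeds; "tau": joint torques, N m; "tool_pos": TCP position; "ee_rot": TCP orientation; "force": force on the tool from outside, world axes, zero at the start; "moment": the same for the moment, N m; "opening": finger opening in m.
Only numpy, scipy, OpenCV 4.12 (cv2) and the standard library are available. Lean on these libraries where they do the work, as an engineer would, in place of code of your own. Each camera call takes 0.05 s, during which the arm holds its last target.

TASK

Three yellow hex nuts have rolled under the low slatted steel work rest on the welding bench. Take the flat scoop by its green grip, slide it under the yellow front lip and bring all three nuts out together in one load, tip them into the rust-red steel bin, and lay the empty scoop back down flat on the bench, clear of the rest. Do not handle the nuts with the fingers, do not drop the scoop, and leave everything else lying on the bench where it is.

Things in the scene. Friction and masses are not known exactly. Their poses are not given: they have to be found in the camera images.
- scoop: flat aluminium hand scoop, about 0.28 kg, loose, lying flat at the start on the left or right of the bench (the bin is on the other side). Origin: centre of the pan's underside; x points out of the open front, z up. Pan 130 mm long (x -65 to +65), 124 mm wide, 118 inside. Side walls (x -65 to +35) and rear wall 3 mm thick, 18 mm high.
- scoop_edge (a point): middle of the scoop's knife front edge, at bench level: scoop frame (65, 0, 0) mm. Behind it the pan floor ramps up from 0 to 4 mm over 43 mm, then stays 4 mm thick.
- scoop_grip (a point): on the centre line of the scoop's green grip, near its front end: scoop frame (-108, 0, 66) mm. The grip is a level bar along x, 84 mm long (x -168 to -84), 24 mm wide in y, 20 mm high (z 56 to 76), on a 6 mm stem that leans up and back from the pan's rear wall. Pinch it across y from above; free height below it is 56 mm.
- nut_a: yellow-plated steel hex nut lying flat under the shelf, 24 mm across flats (28 mm across corners), 14 mm thick, edges chamfered 3 mm, about 34 g. Origin: centre of its underside; z along its bore.
- nut_b: yellow-plated steel hex nut lying flat under the shelf, 24 mm across flats (28 mm across corners), 14 mm thick, edges chamfered 3 mm, about 34 g. Origin: centre of its underside; z along its bore. It lies 30 to 36 mm to the +y side (shelf frame) of nut_a.
- nut_c: yellow-plated steel hex nut lying flat under the shelf, 24 mm across flats (28 mm across corners), 14 mm thick, edges chamfered 3 mm, about 34 g. Origin: centre of its underside; z along its bore. It lies 30 to 36 mm to the -y side (shelf frame) of nut_a.
- shelf: low slatted steel work rest, fixed, 120 mm deep (x -60 to +60), 500 mm wide (y), top at z = 62 mm; 56 mm free below the slats. Origin: centre of its footprint on the bench; x points from its open front to its back. Legs 12 mm square at the four corners (y = +-238 to +-250). Only the nuts and the magnet lie under it, visible between the slats and from behind.
- shelf_lip (a point): middle of the lower front edge of the yellow lip bar: shelf frame (-60, 0, 42) mm. The lip spans x -60 to -54, z 42 to 62 mm, the whole width: 42 mm free below.
- shelf_stop (a point): middle of the front face of the stop rail at the back, at bench level: shelf frame (52, 0, 0) mm. The rail is 16 mm high, the whole width; above it is an open window.
- bin: rust-red steel bin, fixed, open on top, 180 mm (x) by 150 mm (y) outside, 75 mm high, walls and floor 4 mm. Origin: centre of its underside.
- magnet: blue triangular welding magnet, 50 by 50 by 18 mm, loose under the shelf, centred 120 to 130 mm to the +y side (shelf frame) of nut_a; must not be disturbed. Origin: near the middle of its underside.
- offcut: square steel tube offcut, 40 by 40 mm section, 44 mm long, loose on the bench just in front of the shelf lip, to the -y side of nut_a; must not be disturbed. Origin: centre of its underside.
- long_tube: square tube piece 140 by 30 by 30 mm, loose bystander beside the shelf. Origin: centre of its underside.
- spray_can: upright spray can, 56 mm diameter, 160 mm tall, loose bystander. Origin: centre of its base.
- brush: hand brush lying on the bench, loose bystander, near the left edge.
- angle_iron: piece of angle iron 90 by 40 by 40 mm, loose bystander, near the right. Origin: centre of its underside.
- steel_tab: flat steel tab 70 by 50 by 8 mm, loose bystander to the left of the shelf. Origin: centre of its underside.

How it is judged:
On the way:
1. all three nuts ride together in the pan of the scoop, lifted more than 35 mm off the bench (x of nut_a in the frame of scoop between -0.07 and 0.072 m and y of nut_a in the frame of scoop between -0.064 and 0.064 m and z of nut_a in the frame of scoop between -0.004 and 0.04 m and x of nut_b in the frame of scoop between -0.07 and 0.072 m and y of nut_b in the frame of scoop between -0.064 and 0.064 m and z of nut_b in the frame of scoop between -0.004 and 0.04 m and x of nut_c in the frame of scoop between -0.07 and 0.072 m and y of nut_c in the frame of scoop between -0.064 and 0.064 m and z of nut_c in the frame of scoop between -0.004 and 0.04 m and height (world z) of scoop above 0.035 m), for 0.2 s.
At the end, for the whole second after the job is handed in: Three nuts at rest inside the bin (within its walls, under 60 mm); scoop at rest flat on the bench (within 10 mm, tilt under 0.12 rad), pan centre over 120 mm in front of the shelf's centre line or over 300 mm to the side of its centre (x of nut_a in the frame of bin between -0.09 and 0.09 m and y of nut_a in the frame of bin between -0.075 and 0.075 m and z of nut_a in the frame of bin between -0.003 and 0.06 m and linear speed of each of nut_a, nut_b, nut_c, scoop below 0.03 m/s and x of nut_b in the frame of bin between -0.09 and 0.09 m and y of nut_b in the frame of bin between -0.075 and 0.075 m and z of nut_b in the frame of bin between -0.003 and 0.06 m and x of nut_c in the frame of bin between -0.09 and 0.09 m and y of nut_c in the frame of bin between -0.075 and 0.075 m and z of nut_c in the frame of bin between -0.003 and 0.06 m and height (world z) of scoop below 0.01 m and angle between scoop's own z axis and vertical below 0.12 rad and (x of scoop in the frame of shelf below -0.12 m or y of scoop in the frame of shelf below -0.3 m or y of scoop in the frame of shelf above 0.3 m)); the robot touches nothing.
It fails at once if a bystander (magnet, offcut, long tube, spray can, brush, angle iron, steel tab) moved by more than 25 mm (distance of any of magnet, offcut, long_tube, spray_can, brush, angle_iron, steel_tab from where it was at the start of the episode above 0.025 m).
It fails at once if the fingers press on a nut (contact force between the fingers and nut_a above 1 N or contact force between the fingers and nut_b above 1 N or contact force between the fingers and nut_c above 1 N).
It fails at once if the scoop is let go or falls with its pan centre more than 60 mm above the bench (height (world z) of scoop above 0.06 m and contact force between the fingers and scoop below 0.1 N).
It also fails if it takes over 67 s, if anything falls off the work surface, if the arm or the gripper's body presses on something with over 40 N, if the wrist force passes 120 N, or if a joint passes its speed limit or range.

## Working session

There is one attempt and no reset: what is moved stays moved. The work goes in short steps, Python scripts to look and compute and a shell command to move; the robot and the scene stay as the last step left them, time stands still between calls to the robot, and variables do not carry over. Pictures are saved under pics/ and viewed, and the job is handed in when it is done.

```bash
mkdir -p pics; ls; python3 - <<'E'
from station import sensors, optics, r
import cv2,numpy as np
o=sensors.get_obs()
for k,v in o.items(): print(k,np.round(v,4))
for n in("scene","top"):
    p=optics.camera_params(n); print(n,p)
    im,d=optics.read_camera(n); cv2.imwrite(f"pics/{n}0.png",im[:,:,::-1]); np.savez(f"{n}0.npz",im=im,d=d)
E
```

```text
pics
t 0.0
joint_positions [-1.1422  0.69   -0.1945  1.5663  0.1573  0.9025 -0.2151]
qvel [ 0.0005  0.     -0.0019 -0.0012  0.0019 -0.0016 -0.0012]
tau [-3.00000e-04 -5.27570e+01 -1.26740e+00 -1.53434e+01 -5.26000e-02
  6.50000e-03  2.00000e-04]
tool_pos [0.2402 0.5763 0.2379]
ee_rot [ 0.3082  1.5488 -0.3111]
force [-0.3229 -0.5556 -0.1714]
moment [-0.0174 -0.0057 -0.0033]
opening 0.088
scene {'K': array([[445.77944575,   0.        , 322.45083488],
       [  0.        , 445.77944575, 196.02342539],
       [  0.        ,   0.        ,   1.        ]]), 'dist_coeffs': array([0.03809533, 0.        , 0.        , 0.        , 0.        ]), 'eye': array([ 1.16511611, -0.29819216,  1.2123314 ]), 'orientation': array([-2.25874594, -1.38547476,  0.37917399])}
top {'K': array([[413.98269982,   0.        , 312.78487016],
       [  0.        , 413.98269982, 204.71897018],
       [  0.        ,   0.        ,   1.        ]]), 'dist_coeffs': array([-0.0139498,  0.       ,  0.       ,  0.       ,  0.       ]), 'eye': array([0.29414123, 0.0199524 , 1.24560983]), 'orientation': array([-1.97820087,  2.23339644, -0.23947937])}
```

View pics/scene0.png

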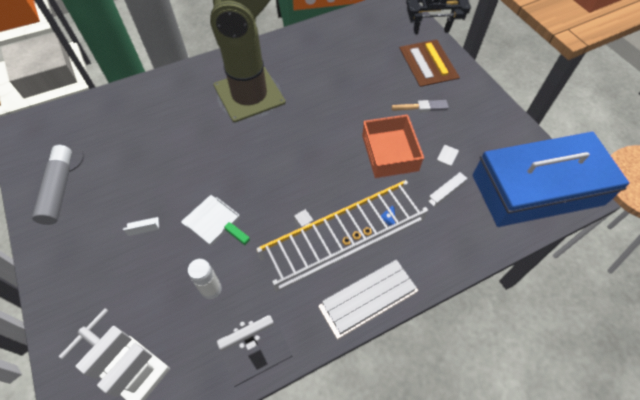

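View pics/top0.png

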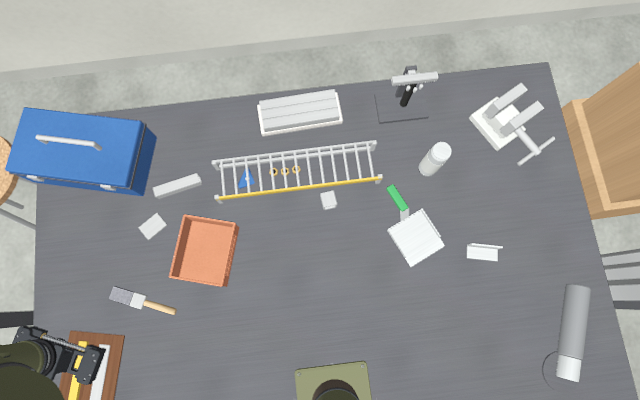

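The top view shows the scoop on the right: green grip at (397,197), pan at (415,238), open front towards the robot. The bin is at (205,250), the nuts at (273–296,170), the magnet at (247,177) and the offcut at (328,200).

```bash
cat > h.py <<'E'
import numpy as np,cv2
from scipy.spatial.transform import Rotation as R
from station import sensors, optics, r
def cloud(n,d):
    p=optics.camera_params(n);K=p['K'];D=p['dist_coeffs'];Rm=R.from_rotvec(p['orientation']).as_matrix()
    h,w=d.shape;u,v=np.meshgrid(np.arange(w),np.arange(h))
    q=cv2.undistortPoints(np.stack([u,v],-1).reshape(-1,1,2).astype(float),K,D).reshape(h,w,2)
    c=np.dstack([q*d[...,None],d]); return c@Rm.T+p['eye']
def proj(n,P):
    p=optics.camera_params(n);Rm=R.from_rotvec(p['orientation']).as_matrix()
    c=(np.atleast_2d(P)-p['eye'])@Rm
    return cv2.projectPoints(c,np.zeros(3),np.zeros(3),p['K'],p['dist_coeffs'])[0].reshape(-1,2)
def ray(n,uv,z):
    p=optics.camera_params(n);Rm=R.from_rotvec(p['orientation']).as_matrix()
    q=cv2.undistortPoints(np.array(uv,float).reshape(-1,1,2),p['K'],p['dist_coeffs']).reshape(-1,2)
    d=np.c_[q,np.ones(len(q))]@Rm.T
    return p['eye']+d*((z-p['eye'][2])/d[:,2])[:,None]
E
python3 - <<'E'
from h import *
for n in('top','scene'):
    f=np.load(n+'0.npz');im,d=f['im'],f['d'];P=cloud(n,d)
    hsv=cv2.cvtColor(im,cv2.COLOR_RGB2HSV)
    print(n,'table z',np.median(P[300,200:600:10,2]) if n=='top' else P[120:130,300:310,2].mean())
    def seg(name,lo,hi,box=None):
        m=cv2.inRange(hsv,lo,hi)
        k,l,s,c=cv2.connectedComponentsWithStats(m)
        for i in range(1,k):
            if s[i,4]>12:
                q=P[l==i]; print(name,s[i],np.round(np.median(q,0),3),'min',np.round(np.percentile(q,3,0),3),'max',np.round(np.percentile(q,97,0),3))
    seg('green',(50,120,60),(75,255,255)); seg('yel',(15,120,80),(32,255,255)); seg('blue',(100,150,80),(120,255,255)); seg('red',(3,120,80),(12,255,255))
for n,b in(('top',(200,130,460,290)),('scene',(180,180,440,290))):
    im=np.load(n+'0.npz')['im'][b[1]:b[3],b[0]:b[2]]; im=cv2.resize(im,None,fx=3,fy=3,interpolation=cv2.INTER_CUBIC); cv2.imwrite(f'pics/{n}0c.png',im[:,:,::-1])
E
```

```text
top table z 0.0010731444766612919
green [387 185  21  26 228] [ 0.544 -0.249  0.076] min [ 0.509 -0.271  0.068] max [ 0.58  -0.229  0.08 ]
yel [219 177 160  23 525] [0.612 0.029 0.06 ] min [ 0.609 -0.193  0.043] max [0.617 0.251 0.067]
yel [ 78 340  11   7  62] [0.245 0.69  0.019] min [0.237 0.529 0.007] max [0.253 0.712 0.32 ]
yel [ 74 355   9  14  69] [0.199 0.705 0.021] min [0.181 0.53  0.015] max [0.232 0.716 0.339]
yel [ 68 375  14  25 225] [0.122 0.718 0.019] min [0.098 0.706 0.007] max [0.156 0.736 0.024]
blue [ 21 108  20  11  27] [0.926 0.798 0.131] min [0.907 0.761 0.127] max [0.933 0.815 0.134]
blue [ 43 110  14   2  14] [0.915 0.728 0.131] min [0.912 0.712 0.127] max [0.92  0.748 0.134]
blue [  6 122 137  65 429] [0.728 0.504 0.124] min [0.664 0.465 0.113] max [0.835 0.847 0.132]
blue [116 129  40  67 739] [0.738 0.49  0.051] min [0.662 0.464 0.017] max [0.839 0.558 0.089]
blue [ 49 142  14   3  15] [0.813 0.708 0.131] min [0.808 0.692 0.126] max [0.817 0.727 0.134]
blue [249 170   5  14  20] [0.675 0.176 0.018] min [0.659 0.17  0.007] max [0.695 0.178 0.023]
blue [ 44 18
[... 1830 characters left out ...]
0.134]
blue [ 474  162  142   64 1747] [0.865 0.507 0.053] min [0.684 0.463 0.016] max [0.936 0.775 0.086]
blue [382 211  12  13  64] [0.687 0.175 0.016] min [0.663 0.168 0.01 ] max [0.702 0.187 0.021]
red [  0   0  39  31 966] [-1.057 -0.719 -0.149] min [-1.108 -0.801 -0.2  ] max [-1.045 -0.652 -0.082]
red [294   0  69  10 349] [-0.571  0.579 -0.185] min [-0.607  0.462 -0.202] max [-0.514  0.759 -0.153]
red [574   0  47  13 324] [0.258 1.366 0.067] min [0.194 1.352 0.048] max [0.266 1.492 0.099]
red [401  41  57  45 835] [0.182 0.672 0.005] min [ 0.059  0.594 -0.001] max [0.271 0.759 0.01 ]
red [ 363  115   61   62 2831] [0.455 0.332 0.023] min [ 0.369  0.23  -0.   ] max [0.565 0.407 0.076]
```

View pics/top0c.png

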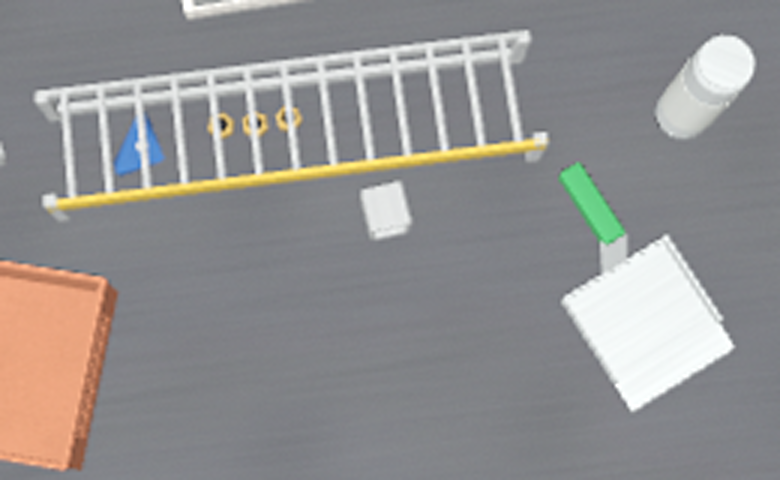

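View pics/scene0c.png

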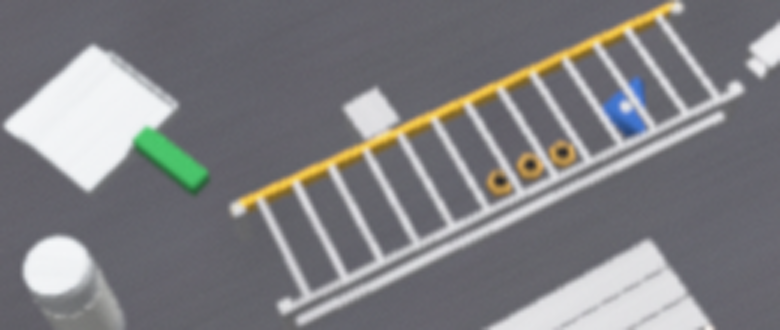

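```bash
python3 - <<'E'
from h import *
T=lambda L:np.array(L,float)/3+[200,130]-0.33
S=lambda L:np.array(L,float)/3+[180,180]-0.33
def p(n,a,b,z): 
    A=ray('top',T(a),z);B=ray('scene',S(b),z);print(n);print(np.round(np.c_[A[:,:2],B[:,:2],A[:,:2]-B[:,:2]],4))
p('nuts cba..',[(220,125),(254,124),(289,118)],[(562,152),(530,165),(499,182)],.014)
p('scoop grip ends top', [(572,165),(612,240)],[(200,183),(142,132)],.072)
p('pan front corners z0 (left img / right)',[(633,411),(734,347)],[(4,126),(93,45)],0)
p('pan rear corners z18 (563,300),(668,235)',[(563,300),(668,235)],[(176,104),(88,190)],.018)
p('offcut top 4', [(361,188),(402,181),(409,209),(372,217)],[(398,110),(376,90),(344,107),(368,130)],.04)
p('shelf lip ends z.06',[(50,200),(540,140)],[(677,8),(238,208)],.060)
p('shelf back ends z.06',[(45,98),(522,40)],[(735,88),(285,306)],.060)
im=np.load('scene0.npz')['im'];c=cv2.resize(im[100:200,340:480],None,fx=5,fy=5,interpolation=cv2.INTER_CUBIC);cv2.imwrite('pics/binS.png',c[:,:,::-1])
im=np.load('top0.npz')['im'];c=cv2.resize(im[200:300,130:270],None,fx=5,fy=5,interpolation=cv2.INTER_CUBIC);cv2.imwrite('pics/binT.png',c[:,:,::-1])
E
```

```text
nuts cba..
[[ 0.6865  0.1034  0.6909  0.1016 -0.0044  0.0018]
 [ 0.6833  0.0683  0.689   0.0659 -0.0058  0.0024]
 [ 0.6853  0.0316  0.6915  0.0295 -0.0062  0.0021]]
scoop grip ends top
[[ 0.5855 -0.2384  0.5884 -0.2369 -0.0029 -0.0015]
 [ 0.5068 -0.2646  0.5132 -0.266  -0.0065  0.0014]]
pan front corners z0 (left img / right)
[[ 0.3459 -0.2739  0.4023 -0.386  -0.0564  0.1122]
 [ 0.3965 -0.3855  0.3513 -0.2731  0.0451 -0.1125]]
pan rear corners z18 (563,300),(668,235)
[[ 0.4621 -0.2189  0.4678 -0.2224 -0.0057  0.0035]
 [ 0.5148 -0.3348  0.5186 -0.3339 -0.0038 -0.0009]]
offcut top 4
[[ 0.5955 -0.032   0.5868 -0.0296  0.0087 -0.0025]
 [ 0.5977 -0.0737  0.5563 -0.0391  0.0414 -0.0346]
 [ 0.5683 -0.0769  0.5594 -0.0761  0.0089 -0.0008]
 [ 0.5647 -0.0392  0.5935 -0.0659 -0.0289  0.0267]]
shelf lip ends z.06
[[ 6.157e-01  2.741e-01  6.193e-01  2.740e-01 -3.700e-03  1.000e-04]
 [ 6.177e-01 -2.136e-01  6.224e-01 -2.142e-01 -4.700e-03  6.000e-04]]
shelf back ends z.06
[[ 0.7214  0.2718  0.725   0.2742 -0.0036 -0.0024]
 [ 0.7239 -0.2119  0.7304 -0.2138 -0.0065  0.002 ]]
```

View pics/binT.png

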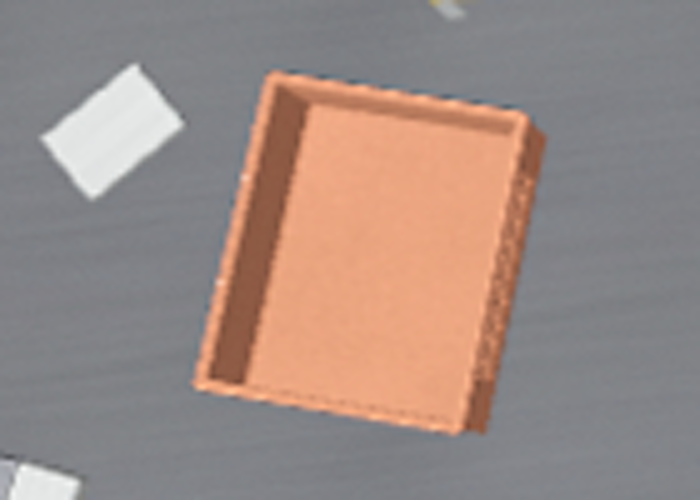

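View pics/binS.png

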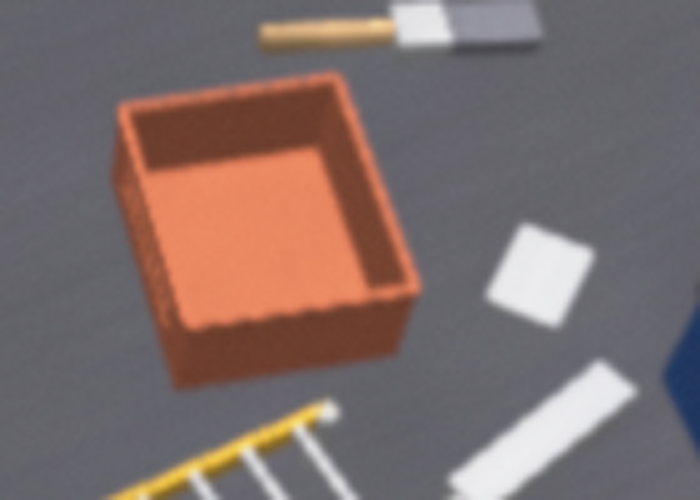

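```bash
python3 - <<'E'
from h import *
o=sensors.get_obs();M=R.from_rotvec(o['ee_rot']).as_matrix();print(np.round(M,3))
print('tool y yaw',np.degrees(np.arctan2(M[1,1],M[0,1])),'az',np.degrees(np.arctan2(o['tool_pos'][1],o['tool_pos'][0])))
T=lambda L:np.array(L,float)/5+[130,200]-0.4
S=lambda L:np.array(L,float)/5+[340,100]-0.4
a=ray('top',T([(270,72),(530,115),(463,433),(195,385)]),.075);b=ray('scene',S([(420,290),(185,328),(120,103),(340,72)]),.075)
print(np.round(np.c_[a[:,:2],b[:,:2]],4)); m=(a+b)/2; print(m.mean(0)); print(np.degrees(np.arctan2(*(m[0]-m[3])[[1,0]])),np.linalg.norm(m[0]-m[3]),np.linalg.norm(m[0]-m[1]))
E
```

```text
[[-0.     0.385  0.923]
 [-0.001  0.923 -0.385]
 [-1.    -0.002  0.   ]]
tool y yaw 67.38075434197265 az 67.373588866146
[[0.5707 0.3688 0.5739 0.3676]
 [0.5273 0.2213 0.5323 0.2211]
 [0.3527 0.2728 0.3558 0.2754]
 [0.397  0.4203 0.399  0.4202]]
[0.46358118 0.32093727 0.075     ]
-16.61630533050591 0.18191102457437147 0.15301936780191835
```

```bash
python3 -m crank '[[[1,-0.006,-0.0332,0.0293,0,0,0],[1,-0.006,-0.0332,0.0293,0,0,0],[1,-0.006,-0.0332,0.0293,0,0,0],[1,-0.006,-0.0332,0.0293,0,0,0],[1,-0.006,-0.0332,0.0293,0,0,0],[1,0,-0.0332,0.0293,0,0,0],[1,0,-0.0332,0.0293,0,0,0],[1,0,-0.0332,0.0293,0,0,0],[1,0,-0.0332,0.0293,0,0,0],[1,0,-0.0332,0.0293,0,0,0]]]'
python3 -c "
from h import *
print(ray('top',np.array([[680/3+200,130/3+130]]),0))
o=sensors.get_obs();print(np.round(o['joint_positions'],3))"
```

```text
t: 1.35
tool_pos: [0.3834, 0.1563, 0.2686]
ee_rot: [0.31, 1.549, -0.31]
force: [0.8, 0.1, 0.3]
opening: 0.0882
[[ 0.62589938 -0.37314593  0.        ]]
[-0.325  0.38  -0.243  2.12   0.147  0.657  0.508]
```

```bash
python3 -m crank '[[[1,0,-0.0332,0.0293,0,0,0],[1,0,-0.0332,0.0293,0,0,0],[1,0,-0.0332,0.0293,0,0,0],[1,0,-0.0332,0.0293,0,0,0],[1,0,-0.0332,0.0293,0,0,0],[1,0,-0.0332,0.0293,0,0,0],[1,0,-0.0332,0.0293,0,0,0],[1,0,-0.0332,0.0293,0,0,0],[1,0,-0.0332,0.0293,0,0,0],[1,0,-0.0332,0.0293,0,0,0]]]'
python3 -m crank '[[[1,0,0,0,-9.4,0,0],[1,0,0,0,-9.4,0,0],[1,0,0,0,-9.4,0,0],[1,0,0,0,-9.4,0,0],[1,0,0,0,-9.4,0,0],[1,0,0,0,0,0,0]]]'
python3 -c "
from h import *
o=sensors.get_obs();print(np.round(o['joint_positions'],3),o['tool_pos']);print(np.round(R.from_rotvec(o['ee_rot']).as_matrix(),3))"
```

```text
t: 2.6
tool_pos: [0.526, -0.2626, 0.2683]
ee_rot: [0.31, 1.549, -0.309]
force: [0.5, 0.2, -1.0]
opening: 0.0886
t: 3.35
tool_pos: [0.5256, -0.2614, 0.2682]
ee_rot: [-0.331, 1.546, 0.333]
force: [-0.1, -0.9, 0.0]
opening: 0.0882
[ 0.65   0.63  -0.461  1.639  0.327  0.95   2.068] [ 0.52559599 -0.26140722  0.26822629]
[[-0.001 -0.411  0.912]
 [ 0.001  0.912  0.411]
 [-1.     0.001 -0.   ]]
```

```bash
python3 - <<'E'
from h import *
for n,c in(('top',(380,190)),('scene',(250,200))):
    im,d=optics.read_camera(n)
    for z in (.268,.066):
        for q in proj(n,[[.5256,-.2614,z]]): cv2.circle(im,(int(round(q[0])),int(round(q[1]))),2,(255,0,0),-1)
    x,y=c; im=im[max(0,y-100):y+100,x-130:x+130]; cv2.imwrite(f'pics/{n}1.png',cv2.resize(im,None,fx=3,fy=3,interpolation=cv2.INTER_CUBIC)[:,:,::-1])
E
```

```text
(no output)
```

View pics/top1.png

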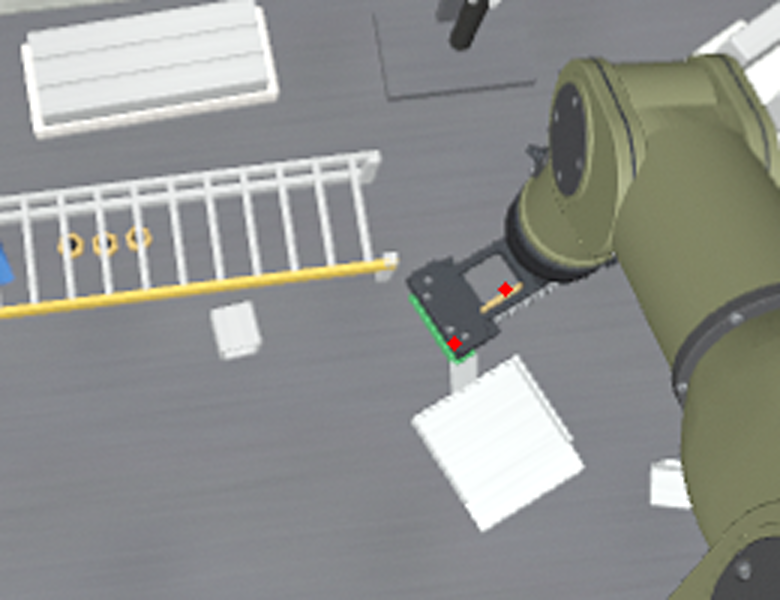

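View pics/scene1.png

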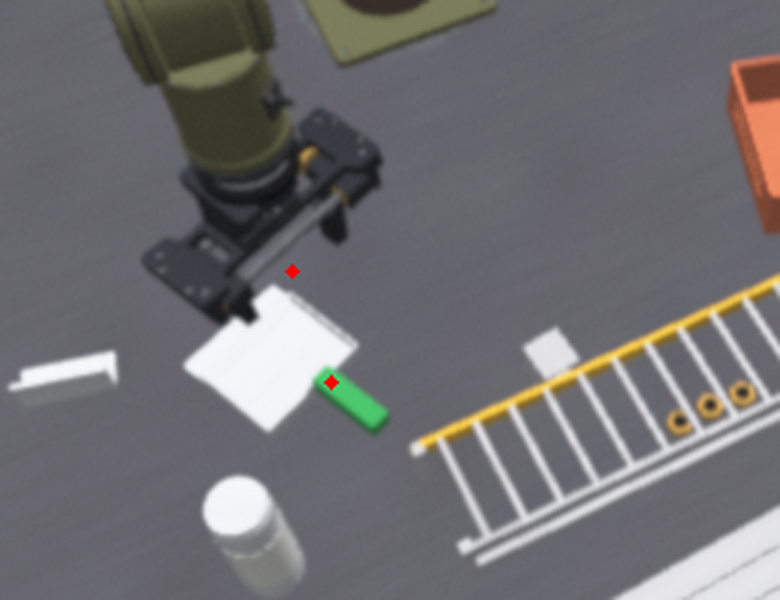

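The red dot marks the target point on the grip near its front end, at about (331,382) in the scene crop. The fingers straddle it, so I'm descending.

```bash
python3 -m crank '[[[1,0.03,0,0,0,0,0],[1,0.03,0,0,0,0,0],[1,0.03,0,0,0,0,0],[1,0.03,0,0,0,0,0],[1,0.03,0,0,0,0,0],[1,0.03,0,0,0,0,0],[1,0.02,0,0,0,0,0],[1,0.012,0,0,0,0,0],[1,0.008,0,0,0,0,0],[1,0,0,0,0,0,0]]]'
python3 -m crank '[[[-1,0,0,0,0,0,0],[-1,0,0,0,0,0,0],[-1,0,0,0,0,0,0],[-1,0,0,0,0,0,0],[-1,0,0,0,0,0,0],[-1,0,0,0,0,0,0],[-1,0,0,0,0,0,0]]]'
```

```text
t: 4.7
tool_pos: [0.5259, -0.2613, 0.0486]
ee_rot: [-0.333, 1.545, 0.333]
force: [-0.7, 0.2, -0.6]
opening: 0.0879
t: 5.58
tool_pos: [0.5259, -0.2613, 0.0487]
ee_rot: [-0.334, 1.545, 0.334]
force: [-0.2, -0.1, -0.7]
opening: 0.0236
```

```bash
python3 -m crank '[[[-1,-0.005,0,0,0,0,0],[-1,-0.008,0,0,0,0,0],[-1,-0.01,0,0,0,0,0],[-1,-0.01,0,0,0,0,0],[-1,-0.01,0,0,0,0,0],[-1,-0.005,0,0,0,0,0],[-1,0,0,0,0,0,0],[-1,0,0,0,0,0,0]]]'
python3 - <<'E'
from h import *
im,d=optics.read_camera('scene');P=cloud('scene',d)
o=sensors.get_obs();print(o['tool_pos'],o['moment'],o['force'])
np.savez('s2.npz',im=im,d=d)
cv2.imwrite('pics/s2.png',cv2.resize(im[150:300,150:350],None,fx=4,fy=4,interpolation=cv2.INTER_CUBIC)[:,:,::-1])
E
```

```text
t: 6.58
tool_pos: [0.5256, -0.2613, 0.0964]
ee_rot: [-0.333, 1.545, 0.334]
force: [0.4, -0.7, -3.3]
opening: 0.0235
[ 0.52563713 -0.26125654  0.09632778] [ 0.17746614 -0.20732777 -0.00100202] [-0.71935009  0.17719446 -2.03042445]
```

View pics/s2.png

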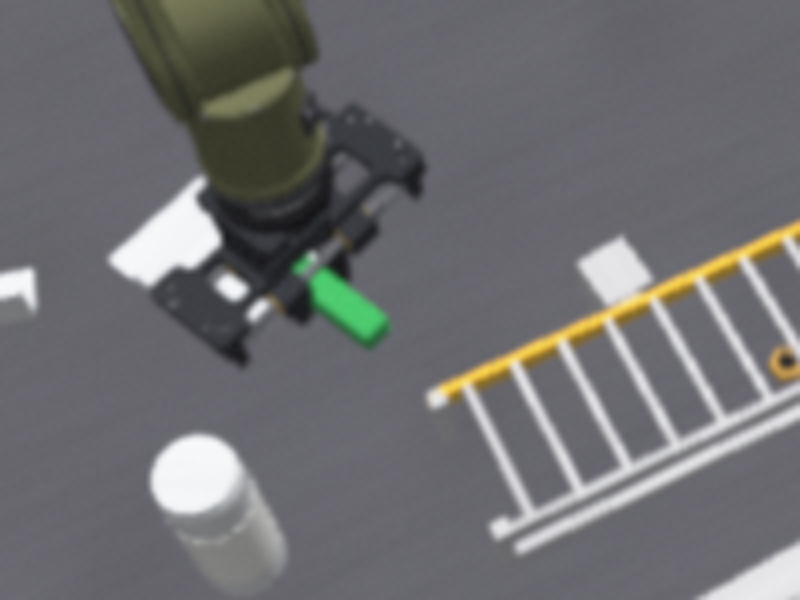

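```bash
cat >> h.py <<'E'
def pan(n,im,d,tag=None):
    "bright white pixels near the tool: plane fit"
    o=sensors.get_obs();P=cloud(n,d)
    hsv=cv2.cvtColor(im,cv2.COLOR_RGB2HSV)
    m=(hsv[...,1]<25)&(hsv[...,2]>200)&(d>0)&(np.linalg.norm(P[...,:2]-o['tool_pos'][:2],axis=2)<.25)&(P[...,2]>.02)&(P[...,2]<o['tool_pos'][2]+.05)
    return m,P
def plane(q):
    for _ in range(4):
        c=np.median(q,0) if _==0 else q.mean(0);n=np.linalg.svd(q-c,full_matrices=False)[2][2];n*=np.sign(n[2]);e=abs((q-c)@n);q=q[e<max(.003,2*np.median(e))]
    return q.mean(0),n,len(q)
E
python3 - <<'E'
from h import *
im,d=optics.read_camera('top');np.savez('t2.npz',im=im,d=d)
m,P=pan('top',im,d)
k,l,s,c=cv2.connectedComponentsWithStats(m.astype(np.uint8))
for i in range(1,k):
    if s[i,4]>100:
        print(s[i],plane(P[l==i]))
cv2.imwrite('pics/t2.png',cv2.resize(im[130:310,330:530],None,fx=3,fy=3)[:,:,::-1])
E
```

```text
[342 140  34  40 281] (array([ 0.68758046, -0.15934419,  0.0623478 ]), array([0.00763798, 0.0122665 , 0.99989559]), 212)
[321 191  16  16 188] (array([ 0.57311146, -0.05323024,  0.04060219]), array([-0.00156033,  0.01162752,  0.99993118]), 155)
[ 390  205   59   60 1973] (array([ 0.42757456, -0.30425579,  0.05004903]), array([-0.04301315, -0.01982805,  0.99887773]), 1347)
```

View pics/t2.png

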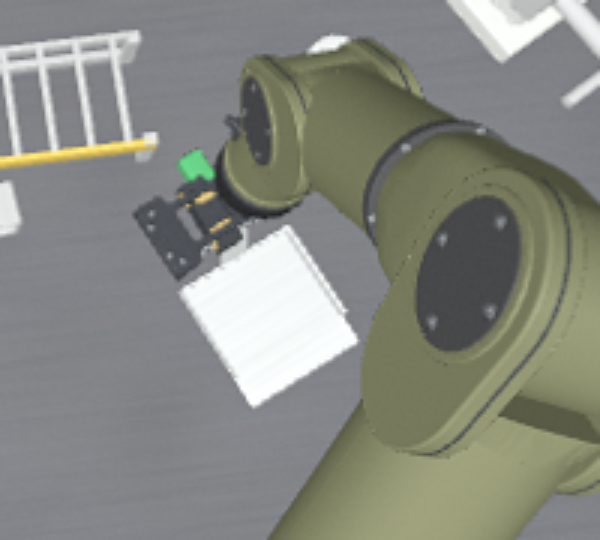

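```bash
python3 -m crank '[[[-1,-0.015,0,0,0,0,0],[-1,-0.03,0,0,0,0,0],[-1,-0.03,0,0,0,0,0],[-1,-0.03,0,0,0,0,0],[-1,-0.03,0,0,0,0,0],[-1,-0.025,0,0,0,0,0],[-1,-0.014,0.015,0.002,0,0,0],[-1,0,0.03,0.0035,0,0,0],[-1,0,0.035,0.004,0,0,0],[-1,0,0.035,0.004,0,0,0]]]'
python3 -m crank '[[[-1,0,0.035,0.004,0,0,0],[-1,0,0.035,0.004,0,0,0],[-1,0,0.035,0.004,0,0,0],[-1,0,0.035,0.004,0,0,0],[-1,0,0.035,0.004,0,0,0],[-1,0,0.03,0.0035,0,0,0],[-1,0,0.022,0.002,0,0,0],[-1,0,0,0,4,0,0],[-1,0,0,0,8,0,0],[-1,0,0,0,8,0,0]]]'
python3 -m crank '[[[-1,0,0,0,8,0,0],[-1,0,0,0,8,0,0],[-1,0,0,0,8,0,0],[-1,0,0,0,8,0,0],[-1,0,0,0,8,0,0],[-1,0,0,0,8,0,0],[-1,0,0,0,8,0,0],[-1,0,0,0,8,0,0],[-1,0,0,0,8,0,0],[-1,0,0,0,8,0,0]]]'
python3 -c "
from h import *
o=sensors.get_obs();print(np.round(o['joint_positions'],3),o['tool_pos']);print(np.round(R.from_rotvec(o['ee_rot']).as_matrix(),3))"
```

```text
t: 7.92
tool_pos: [0.4895, -0.1488, 0.2708]
ee_rot: [-0.334, 1.545, 0.335]
force: [-0.4, 0.6, -2.5]
opening: 0.0239
t: 9.18
tool_pos: [0.4189, 0.0669, 0.2708]
ee_rot: [-0.058, 1.571, 0.058]
force: [0.4, 0.4, -2.8]
opening: 0.0237
t: 10.42
tool_pos: [0.4187, 0.0669, 0.2707]
ee_rot: [1.025, 1.318, -1.026]
force: [1.0, -0.3, -2.4]
opening: 0.0234
[-0.281  0.384  0.02   2.1   -0.013  0.66  -0.004] [0.41869713 0.06689737 0.27073708]
[[-0.002  0.969  0.245]
 [ 0.     0.245 -0.969]
 [-1.    -0.001 -0.001]]
```

```bash
python3 -m crank '[[[-1,0,0,0,8,0,0],[-1,0,0,0,8,0,0],[-1,0,0,0,8,0,0],[-1,0,0,0,8,0,0],[-1,0,0,0,8,0,0],[-1,0,0,0,8,0,0],[-1,0,0,0,8,0,0],[-1,0,0,0,8,0,0],[-1,0,0,0,8,0,0],[-1,0,0,0,8,0,0]]]'
python3 -m crank '[[[-1,0,0,0,8,0,0],[-1,0,0,0,8,0,0],[-1,0,0,0,5,0,0],[-1,0,0,0,3.2,0,0],[-1,0.03,0,0,0,0,0],[-1,0.04,0,0,0,0,0],[-1,0.04,0,0,0,0,0],[-1,0.02,0,0,0,0,0],[-1,0,0,0,0,0,0]]]'
python3 - <<'E'
from h import *
o=sensors.get_obs();print(np.round(o['joint_positions'],3),o['tool_pos']);print(np.round(R.from_rotvec(o['ee_rot']).as_matrix(),3))
for n in('top','scene'):
    im,d=optics.read_camera(n);np.savez(n+'3.npz',im=im,d=d)
    b=(200,130,460,290) if n=='top' else (230,130,430,270)
    cv2.imwrite(f'pics/{n}3.png',cv2.resize(im[b[1]:b[3],b[0]:b[2]],None,fx=3,fy=3,interpolation=cv2.INTER_CUBIC)[:,:,::-1])
E
```

```text
t: 11.68
tool_pos: [0.4184, 0.0672, 0.2706]
ee_rot: [1.987, 0.428, -1.991]
force: [-0.2, -0.5, -3.4]
opening: 0.0238
t: 12.8
tool_pos: [0.4182, 0.0669, 0.1399]
ee_rot: [2.215, 0.005, -2.225]
force: [0.4, -0.5, -2.5]
opening: 0.0237
[-0.439  0.662  0.278  2.257 -0.619  0.299 -1.187] [0.4182127  0.0669413  0.13991143]
[[-0.005  0.004 -1.   ]
 [ 0.001 -1.    -0.004]
 [-1.    -0.001  0.005]]
```

View pics/top3.png

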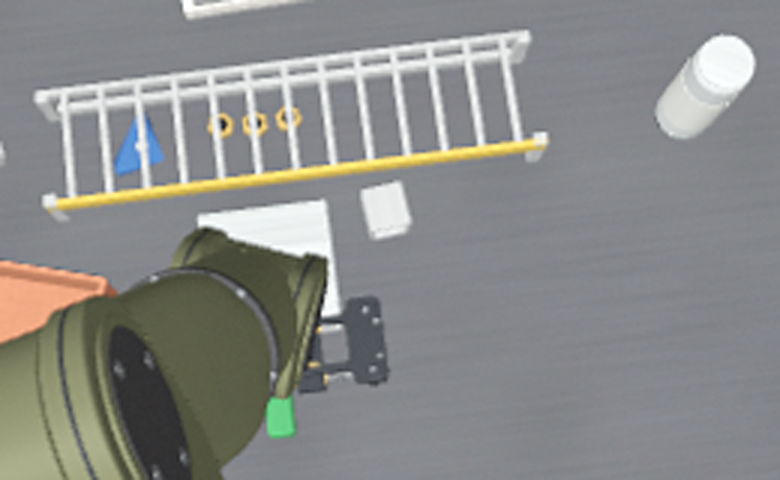

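View pics/scene3.png

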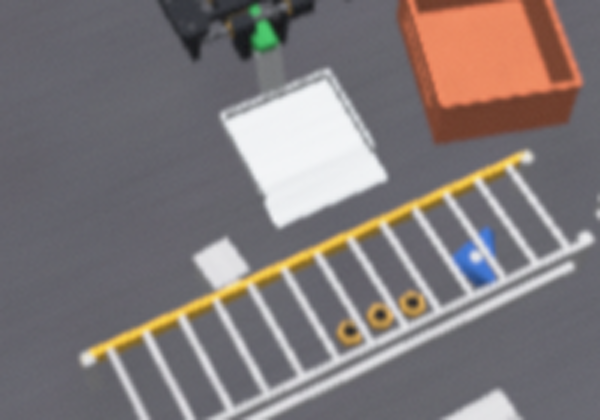

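```bash
python3 - <<'E'
from h import *
for z in(.088,.091):
  a=ray('top',np.array([(199,216),(326,201)])/3+[199.67,129.67],z)
  b=ray('scene',np.array([(387,179),(280,227)])/3+[229.67,129.67],z)
  print(z,np.round(a,4)[:,:2].tolist(),np.round(b,4)[:,:2].tolist())
  for e in (a,b,(a+b)/2): print('mid',e.mean(0).round(4),'yaw of edge normal',np.degrees(np.arctan2(*(e[0]-e[1])[[1,0]]))-90, np.linalg.norm(e[0]-e[1]))
for n in('top','scene'):
    f=np.load(n+'3.npz');m,P=pan(n,f['im'],f['d']); k,l,s,c=cv2.connectedComponentsWithStats((m&(P[...,2]>.07)).astype(np.uint8))
    for i in range(1,k):
        if s[i,4]>100: 
            q=P[l==i];print(n,s[i],plane(q),'ramp/flat z:',[ (round(x,2),np.median(q[abs(q[:,0]-x)<.01][:,2]).round(4)) for x in np.arange(.47,.59,.02)])
E
```

```text
0.088 [[0.575, 0.1273], [0.5749, 0.0049]] [[0.5909, 0.1229], [0.5919, 0.0033]]
mid [0.5749 0.0661 0.088 ] yaw of edge normal -0.046467731116209166 0.12239915199436274
mid [0.5914 0.0631 0.088 ] yaw of edge normal 0.4649618375752169 0.11965488028360123
mid [0.5832 0.0646 0.088 ] yaw of edge normal 0.2063478843914055 0.12102581093046132
0.091 [[0.5742, 0.1271], [0.5741, 0.005]] [[0.5925, 0.1218], [0.5934, 0.0025]]
mid [0.5742 0.066  0.091 ] yaw of edge normal -0.046467731116194955 0.12208194886825346
mid [0.593  0.0622 0.091 ] yaw of edge normal 0.46496183757514586 0.11933561085615037
mid [0.5836 0.0641 0.091 ] yaw of edge normal 0.20633805234474778 0.12070757782378451
top [266 197  47  38 569] (array([0.55614858, 0.05374395, 0.07980143]), array([ 0.18011046, -0.00640141,  0.98362556]), 423) ramp/flat z: [(np.float64(0.47), np.float64(0.0921)), (np.float64(0.49), np.float64(0.092)), (np.float64(0.51), np.float64(0.0983)), (np.float64(0.53), np.float64(0.0835)), (np.float64(0.55), np.float64(0.081)), (np.float64(0.57), np.float64(0.0774))]
scene [ 305  157   54   48 1463] (array([0.52161297, 0.06740816, 0.08301252]), array([0.12198759, 0.00672463, 0.99250884]), 1081) ramp/flat z: [(np.float64(0.47), np.float64(0.0891)), (np.float64(0.49), np.float64(0.0866)), (np.float64(0.51), np.float64(0.0845)), (np.float64(0.53), np.float64(0.0829)), (np.float64(0.55), np.float64(0.0799)), (np.float64(0.57), np.float64(0.0758))]
```

```bash
python3 -m crank '[[[-1,0.02,0,0,0,0,0],[-1,0.025,0,0,0,0,0],[-1,0.02,0,0,0,0,0],[-1,0.01,0,0,0,0,0],[-1,0.008,0,0,0,0,0],[-1,0.008,0,0,0,0,0],[-1,0,0,0,0,0,0]]]'
python3 -m crank '[[[0,0,0,0,0,0,0],[0,0,0,0,0,0,0],[0,0,0,-0.004,0,0,0],[0,0,0,-0.004,0,0,0],[-1,0,0,0,0,0,0],[-1,0,0,0,0,0,0],[-1,0,0,0,0,0,0],[-1,0,0,0,0,0,0],[-1,0,0,0,0,0,0]]]'
python3 - <<'E'
from h import *
o=sensors.get_obs();print(np.round(o['joint_positions'],3),o['tool_pos'])
for n in('top','scene'):
    im,d=optics.read_camera(n);np.savez(n+'4.npz',im=im,d=d)
    b=(200,130,460,290) if n=='top' else (230,130,430,270)
    cv2.imwrite(f'pics/{n}4.png',cv2.resize(im[b[1]:b[3],b[0]:b[2]],None,fx=3,fy=3,interpolation=cv2.INTER_CUBIC)[:,:,::-1])
E
```

```text
t: 13.78
tool_pos: [0.4238, 0.0671, 0.0527]
ee_rot: [2.217, 0.003, -2.223]
force: [-0.1, 1.5, -0.4]
opening: 0.0236
t: 14.9
tool_pos: [0.4307, 0.0667, 0.052]
ee_rot: [2.214, 0.003, -2.225]
force: [-0.2, -0.3, -1.0]
opening: 0.0239
[-0.312  0.847  0.087  2.259 -0.993  0.078 -0.83 ] [0.4306737  0.06669096 0.05200205]
```

View pics/top4.png

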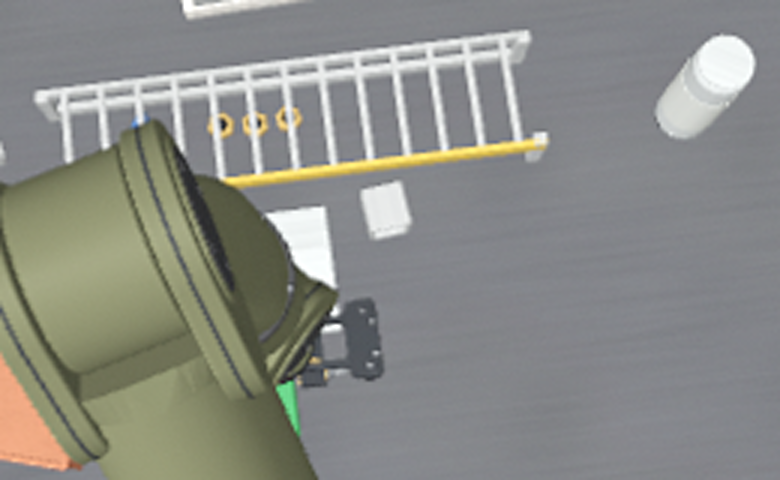

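View pics/scene4.png

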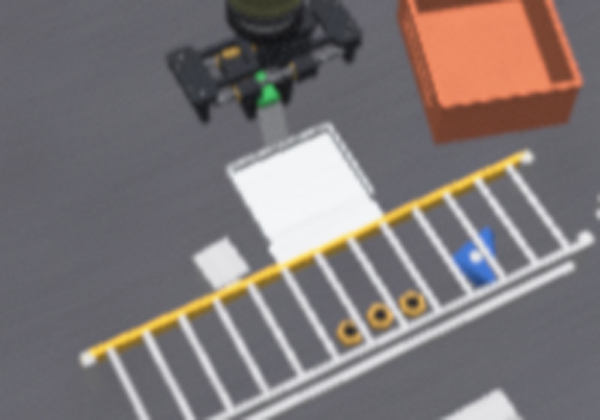

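```bash
python3 - <<'E'
from h import *
a=ray('top',np.array([(326,208)])/3+[199.67,129.67],0.0)
a2=ray('top',np.array([(285,210)])/3+[199.67,129.67],0.0)
b=ray('scene',np.array([(232,174),(332,126)])/3+[229.67,129.67],.018)
print(a,a2,b, np.degrees(np.arctan2(*(b[1]-b[0])[[1,0]]))-90)
f=np.load('scene4.npz');P=cloud('scene',f['d']);m,_=pan('scene',f['im'],f['d'])
hsv=cv2.cvtColor(f['im'],cv2.COLOR_RGB2HSV);m=(hsv[...,1]<25)&(hsv[...,2]>200)
q=P[m&(abs(P[...,1]-.06)<.045)&(P[...,2]<.05)&(P[...,0]<.6)&(P[...,0]>.44)]
print([(round(x,2),len(w:=q[abs(q[:,0]-x)<.01]),np.median(w[:,2]).round(4)) for x in np.arange(.45,.61,.02)])
E
```

```text
[[0.58882246 0.0046721  0.        ]] [[0.59184937 0.04685855 0.        ]] [[0.47590068 0.00625371 0.018     ]
 [0.46960287 0.12937502 0.018     ]] 2.928200580542992
[(np.float64(0.45), 0, np.float64(nan)), (np.float64(0.47), 102, np.float64(0.0014)), (np.float64(0.49), 148, np.float64(0.0016)), (np.float64(0.51), 153, np.float64(0.002)), (np.float64(0.53), 151, np.float64(0.0017)), (np.float64(0.55), 159, np.float64(0.0015)), (np.float64(0.57), 165, np.float64(-0.0001)), (np.float64(0.59), 28, np.float64(0.0005))]
  return _methods._mean(a, axis=axis, dtype=dtype,
  ret = ret.dtype.type(ret / rcount)
```

```bash
python3 -m crank '[[[-1,0,0,-0.006,0,0,0],[-1,0.001,0,-0.01,0,0,0],[-1,0.001,0,-0.012,0,0,0],[-1,0.001,0,-0.012,0,0,0],[-1,0,0,-0.012,0,0,0],[-1,0,0,-0.01,0,0,0],[-1,0,0,-0.008,0,0,0],[-1,0,0,0,0,0,0]]]'
python3 - <<'E'
from h import *
o=sensors.get_obs();print(np.round(o['joint_positions'],3),o['tool_pos'],o['force'],o['moment']);print(np.round(R.from_rotvec(o['ee_rot']).as_matrix(),3))
for n in('top','scene'):
    im,d=optics.read_camera(n);np.savez(n+'5.npz',im=im,d=d)
    b=(200,130,460,290) if n=='top' else (270,160,430,280)
    cv2.imwrite(f'pics/{n}5.png',cv2.resize(im[b[1]:b[3],b[0]:b[2]],None,fx=3 if n=='top' else 5,fy=3 if n=='top' else 5,interpolation=cv2.INTER_CUBIC)[:,:,::-1])
E
```

```text
t: 16.0
tool_pos: [0.4938, 0.0673, 0.0503]
ee_rot: [2.203, 0.006, -2.24]
force: [-15.7, 0.3, 30.5]
opening: 0.0248
[-0.415  0.9    0.324  2.073 -0.901  0.332 -0.9  ] [0.49380358 0.06731873 0.0502592 ] [-15.66280786   0.27235485  30.45510973] [0.08813097 3.29041135 0.00656901]
[[-0.017  0.003 -1.   ]
 [ 0.003 -1.    -0.003]
 [-1.    -0.003  0.017]]
```

View pics/scene5.png

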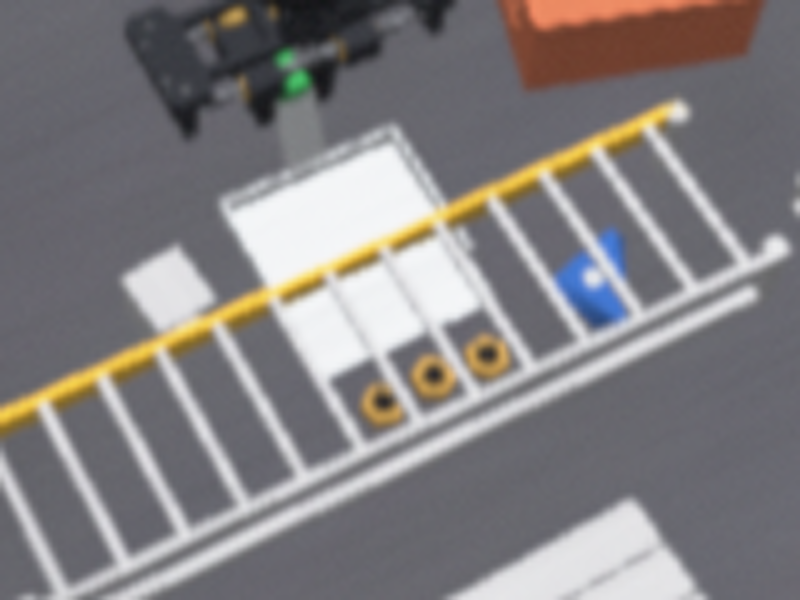

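```bash
python3 - <<'E'
from h import *
f=lambda L:np.array(L,float)/5+[269.6,159.6]
print('edge',ray('scene',f([(328,378),(482,310)]),0.0)[:,:2])
print('walltop front +y corner',ray('scene',f([(472,246)]),0.018)[:,:2])
print('rear corners top',ray('scene',f([(222,200),(393,126)]),0.018)[:,:2])
print('nuts',ray('scene',f([(382,402),(433,374),(488,353)]),0.014)[:,:2])
E
```

```text
edge [[0.6562126  0.01240896]
 [0.65800794 0.11848633]]
walltop front +y corner [[0.62416505 0.129044  ]]
rear corners top [[0.52520016 0.00643235]
 [0.5253348  0.12783067]]
nuts [[0.69049736 0.02999711]
 [0.68807835 0.06599614]
 [0.69077598 0.10231419]]
```

View pics/top5.png

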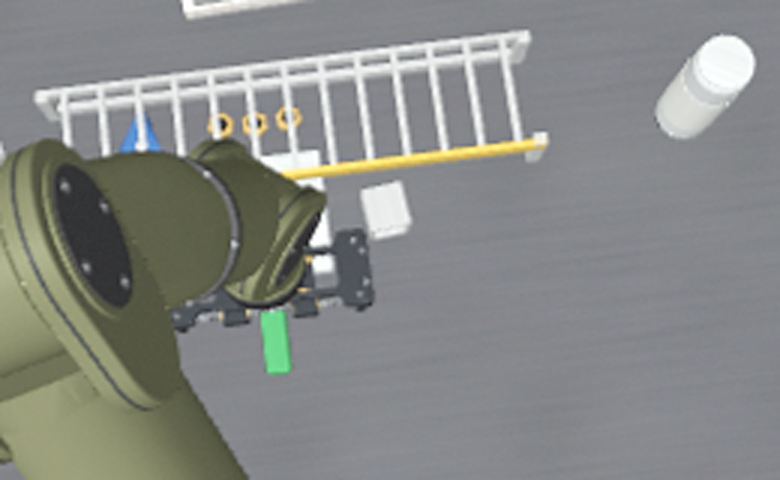

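```bash
python3 -m crank '[[[-1,-0.002,0,-0.004,0,0,0],[-1,0,0,-0.007,0,0,0],[-1,0,0,-0.007,0,0,0],[-1,0,0,-0.007,0,0,0],[-1,0,0,-0.007,0,0,0],[-1,0,0,0,0,0,0]]]'
python3 - <<'E'
from h import *
o=sensors.get_obs();print(o['tool_pos'],o['force'],o['moment']);print(np.round(R.from_rotvec(o['ee_rot']).as_matrix(),3)[0])
n='scene'
im,d=optics.read_camera(n);np.savez(n+'6.npz',im=im,d=d)
b=(270,160,430,280)
cv2.imwrite(f'pics/{n}6.png',cv2.resize(im[b[1]:b[3],b[0]:b[2]],None,fx=5,fy=5,interpolation=cv2.INTER_CUBIC)[:,:,::-1])
E
```

```text
t: 16.85
tool_pos: [0.5332, 0.067, 0.0505]
ee_rot: [2.214, 0.003, -2.225]
force: [-2.8, 0.3, 3.5]
opening: 0.0247
[0.53315743 0.06703666 0.05049989] [-2.81852112  0.30024212  3.51936716] [0.14351061 0.59410082 0.02842142]
[-0.005  0.003 -1.   ]
```

View pics/scene6.png

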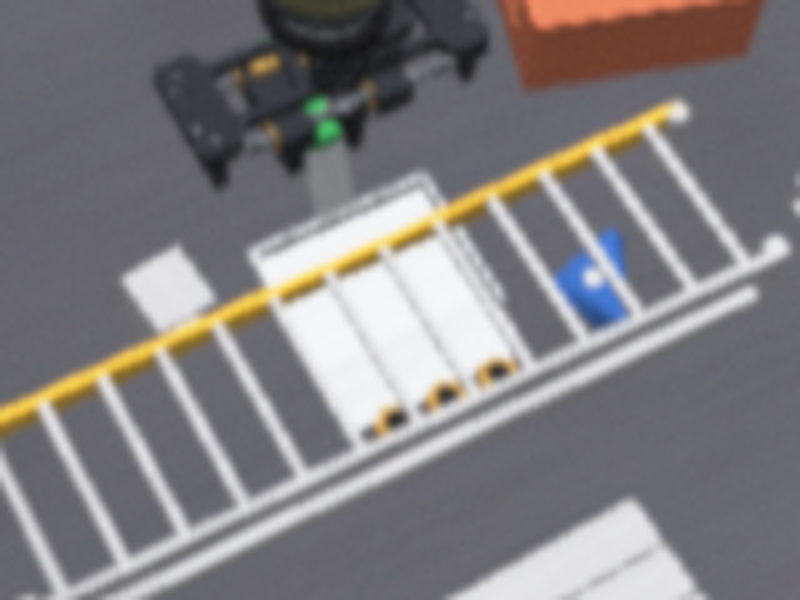

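The nuts have moved about 15–20 mm towards the stop and are still spread across the pan's width. I'm continuing to the stop slowly.

```bash
python3 -m crank '[[[-1,0,0,-0.005,0,0,0],[-1,0,0,-0.005,0,0,0],[-1,0,0,-0.005,0,0,0],[-1,0,0,-0.005,0,0,0],[-1,0,0,-0.003,0,0,0],[-1,0,0,0,0,0,0]]]'
python3 - <<'E'
from h import *
o=sensors.get_obs();print(o['tool_pos'],o['force'],o['moment']);print(np.round(R.from_rotvec(o['ee_rot']).as_matrix(),3)[0])
E
python3 -m crank '[[[-1,0,0,-0.003,0,0,0],[-1,0,0,-0.003,0,0,0],[-1,0,0,0,0,0,0]]]'
python3 - <<'E'
from h import *
o=sensors.get_obs();print(o['tool_pos'],o['force'],o['moment']);print(np.round(R.from_rotvec(o['ee_rot']).as_matrix(),3)[0])
n='scene'
im,d=optics.read_camera(n);np.savez(n+'7.npz',im=im,d=d)
b=(270,160,430,280)
cv2.imwrite(f'pics/{n}7.png',cv2.resize(im[b[1]:b[3],b[0]:b[2]],None,fx=5,fy=5,interpolation=cv2.INTER_CUBIC)[:,:,::-1])
E
```

```text
t: 17.65
tool_pos: [0.5545, 0.067, 0.0505]
ee_rot: [2.212, 0.003, -2.228]
force: [-6.0, -0.2, 6.8]
opening: 0.0247
[0.55448349 0.06702437 0.05051819] [-5.96176338 -0.19448812  6.7905675 ] [ 0.08853693  1.20465023 -0.01046612]
[-0.007  0.003 -1.   ]
t: 18.02
tool_pos: [0.5602, 0.067, 0.0505]
ee_rot: [2.211, 0.003, -2.229]
force: [-5.3, 0.6, 7.9]
opening: 0.0251
[0.56024632 0.06703943 0.05052016] [-5.34501652  0.56541882  7.90241029] [0.06726131 1.30659847 0.05099508]
[-0.008  0.003 -1.   ]
```

View pics/scene7.png

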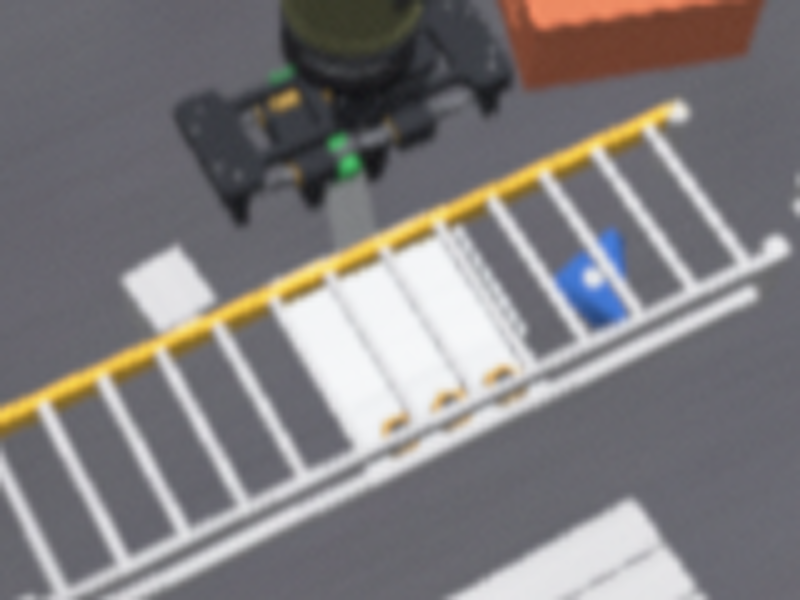

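```bash
python3 -m crank '[[[-1,0,0,-0.002,0,0,0],[-1,0,0,-0.002,0,0,0],[-1,0,0,0,0,0,0]]]'
python3 -m crank '[[[-1,0,0,-0.002,0,0,0],[-1,0,0,-0.002,0,0,0],[-1,0,0,0,0,0,0]]]'
python3 - <<'E'
from h import *
o=sensors.get_obs();print(o['tool_pos'],o['force'],o['moment']);print(np.round(R.from_rotvec(o['ee_rot']).as_matrix(),3)[0])
n='scene'
im,d=optics.read_camera(n);np.savez(n+'8.npz',im=im,d=d)
b=(270,160,430,280)
cv2.imwrite(f'pics/{n}8.png',cv2.resize(im[b[1]:b[3],b[0]:b[2]],None,fx=5,fy=5,interpolation=cv2.INTER_CUBIC)[:,:,::-1])
E
```

```text
t: 18.45
tool_pos: [0.563, 0.067, 0.0505]
ee_rot: [2.209, 0.003, -2.231]
force: [-8.8, -0.0, 10.0]
opening: 0.0249
t: 18.82
tool_pos: [0.5647, 0.067, 0.0505]
ee_rot: [2.204, 0.004, -2.237]
force: [-13.6, -0.2, 14.4]
opening: 0.0245
[0.5647071  0.06704056 0.05047541] [-13.59850947  -0.20949941  14.39226342] [ 0.04020163  2.68410976 -0.00735046]
[-0.015  0.003 -1.   ]
```

View pics/scene8.png

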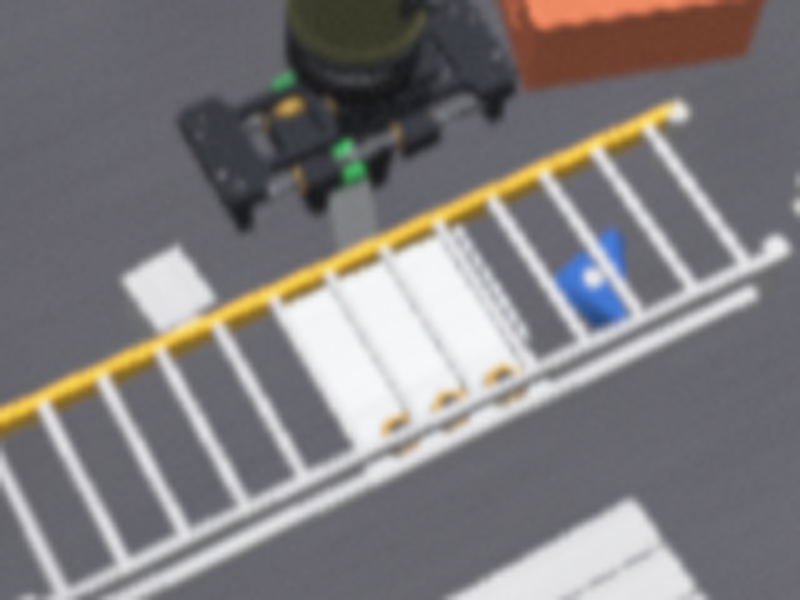

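```bash
python3 - <<'E'
from h import *
f=lambda L:np.array(L,float)/5+[269.6,159.6]
print(ray('scene',f([(401,433),(453,408),(506,384)]),0.016)[:,:2])
print(ray('scene',f([(378,470),(545,388),(365,440)]),0.00)[:,:2])
i=np.load('scene8.npz')['im'][210:260,320:400];cv2.imwrite('pics/z8.png',cv2.resize(i,None,fx=10,fy=10,interpolation=cv2.INTER_CUBIC)[:,:,::-1])
E
```

```text
[[0.71393697 0.02979022]
 [0.71367194 0.06500684]
 [0.71423225 0.10087859]]
[[0.7226528  0.01056667]
 [0.72110002 0.125809  ]
 [0.7022214  0.01290793]]
```

View pics/z8.png

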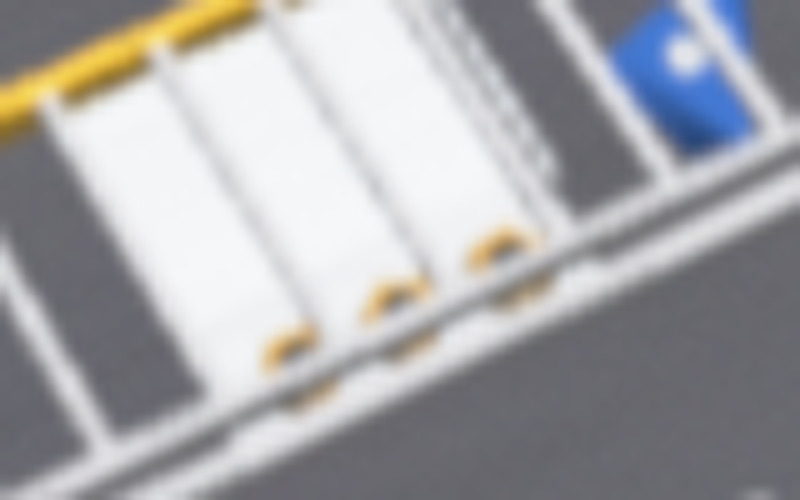

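```bash
python3 -m crank '[[[-1,-0.001,0,0.002,0,0,0],[-1,0.001,0,0.0016,0,1.8,0],[-1,0.001,0,0.0016,0,1.8,0],[-1,0.001,0,0.0016,0,1.8,0],[-1,0.001,0,0.0016,0,1.8,0],[-1,0.001,0,0.0016,0,1.8,0],[-1,0,0,0,0,0,0]]]'
python3 - <<'E'
from h import *
o=sensors.get_obs();print(o['tool_pos'],o['force'],o['moment']);print(np.round(R.from_rotvec(o['ee_rot']).as_matrix(),3)[0])
n='scene'
im,d=optics.read_camera(n);np.savez(n+'9.npz',im=im,d=d)
b=(270,160,430,280)
cv2.imwrite(f'pics/{n}9.png',cv2.resize(im[b[1]:b[3],b[0]:b[2]],None,fx=5,fy=5,interpolation=cv2.INTER_CUBIC)[:,:,::-1])
E
```

```text
t: 19.75
tool_pos: [0.5664, 0.0669, 0.0488]
ee_rot: [2.396, 0.001, -2.03]
force: [3.2, 0.5, 14.9]
opening: 0.0249
[0.56636067 0.06693899 0.04884122] [ 3.20068763  0.54943661 14.8548185 ] [ 0.20506189 -0.79284456 -0.05803101]
[ 0.165  0.001 -0.986]
```

View pics/scene9.png

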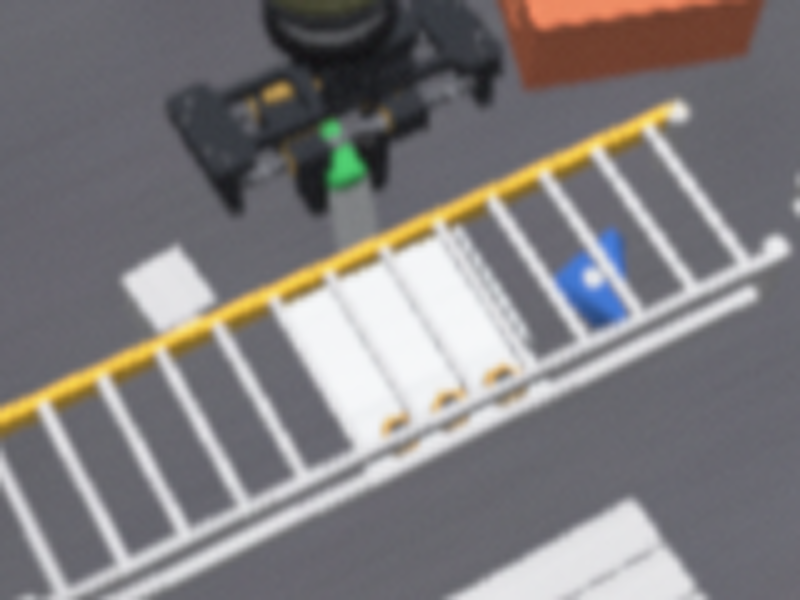

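```bash
python3 - <<'E'
from h import *
for k in '89':
    f=np.load(f'scene{k}.npz');P=cloud('scene',f['d']);hsv=cv2.cvtColor(f['im'],cv2.COLOR_RGB2HSV);m=(hsv[...,1]<25)&(hsv[...,2]>215)
    q=P[m&(abs(P[...,1]-.067)<.05)&(P[...,2]<.045)]
    print(k,[(round(x,3),len(w:=q[abs(q[:,0]-x)<.005]),np.median(w[:,2]).round(4)) for x in np.arange(.625,.73,.01)])
E
```

```text
8 [(np.float64(0.625), 87, np.float64(0.0021)), (np.float64(0.635), 78, np.float64(0.0016)), (np.float64(0.645), 78, np.float64(0.002)), (np.float64(0.655), 78, np.float64(0.0027)), (np.float64(0.665), 79, np.float64(0.0026)), (np.float64(0.675), 82, np.float64(0.0017)), (np.float64(0.685), 86, np.float64(0.0017)), (np.float64(0.695), 56, np.float64(0.002)), (np.float64(0.705), 11, np.float64(0.0015)), (np.float64(0.715), 7, np.float64(-0.004)), (np.float64(0.725), 34, np.float64(0.0129))]
9 [(np.float64(0.625), 84, np.float64(0.002)), (np.float64(0.635), 71, np.float64(0.0028)), (np.float64(0.645), 82, np.float64(0.0022)), (np.float64(0.655), 80, np.float64(0.0019)), (np.float64(0.665), 80, np.float64(0.002)), (np.float64(0.675), 82, np.float64(0.0024)), (np.float64(0.685), 82, np.float64(0.0024)), (np.float64(0.695), 64, np.float64(0.002)), (np.float64(0.705), 12, np.float64(0.002)), (np.float64(0.715), 6, np.float64(-0.001)), (np.float64(0.725), 37, np.float64(0.0123))]
```

```bash
python3 -m crank '[[[-1,-0.002,0,0.001,0,0,0],[-1,-0.001,0,0.003,0,0,0],[-1,-0.0005,0,0.003,0,0,0],[-1,0,0,0,0,0,0]]]'
python3 - <<'E'
from h import *
o=sensors.get_obs();print(o['tool_pos'],o['force'],o['moment']);print(np.round(R.from_rotvec(o['ee_rot']).as_matrix(),3)[0])
n='scene'
im,d=optics.read_camera(n);np.savez(n+'10.npz',im=im,d=d)
b=(270,160,430,280)
cv2.imwrite(f'pics/{n}10.png',cv2.resize(im[b[1]:b[3],b[0]:b[2]],None,fx=5,fy=5,interpolation=cv2.INTER_CUBIC)[:,:,::-1])
P=cloud('scene',d);hsv=cv2.cvtColor(im,cv2.COLOR_RGB2HSV);m=(hsv[...,1]<25)&(hsv[...,2]>215)
q=P[m&(abs(P[...,1]-.067)<.05)&(P[...,2]<.045)]
print([(float(round(x,3)),len(w:=q[abs(q[:,0]-x)<.005]),float(np.median(w[:,2]).round(4))) for x in np.arange(.625,.73,.01)])
E
```

```text
t: 20.3
tool_pos: [0.5526, 0.0668, 0.0483]
ee_rot: [2.382, 0.002, -2.044]
force: [2.3, -0.2, 2.7]
opening: 0.0249
[0.55261255 0.06681568 0.04831599] [ 2.34563593 -0.17208518  2.69195889] [-0.01793802 -0.14429104 -0.0120697 ]
[ 0.152  0.003 -0.988]
[(0.625, 87, 0.0041), (0.635, 72, 0.0036), (0.645, 83, 0.0039), (0.655, 77, 0.0045), (0.665, 82, 0.0048), (0.675, 80, 0.0051), (0.685, 49, 0.0049), (0.695, 14, 0.0034), (0.705, 10, 0.0021), (0.715, 0, nan), (0.725, 24, 0.0135)]
  return _methods._mean(a, axis=axis, dtype=dtype,
  ret = ret.dtype.type(ret / rcount)
```

View pics/scene10.png

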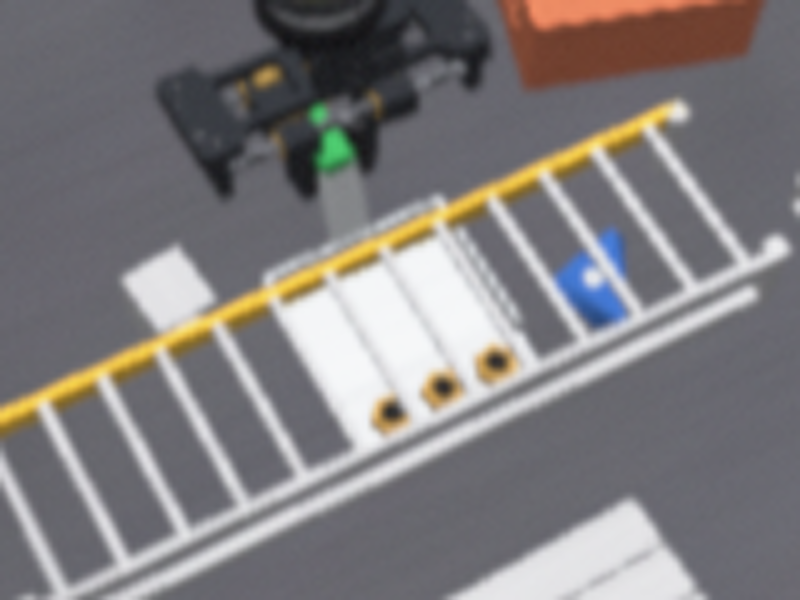

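```bash
python3 -m crank '[[[-1,-0.0003,0,0.002,0,0,0],[-1,-0.0006,0,0.004,0,0,0],[-1,-0.001,0,0.006,0,0,0],[-1,-0.0012,0,0.008,0,0,0],[-1,-0.0012,0,0.008,0,0,0],[-1,-0.0012,0,0.008,0,0,0],[-1,-0.0012,0,0.008,0,0,0],[-1,-0.001,0,0.006,0,0,0],[-1,-0.0006,0,0.004,0,0,0],[-1,-0.0003,0,0.002,0,0,0]]]'
python3 - <<'E'
from h import *
o=sensors.get_obs();print(o['joint_positions'].round(3) if hasattr(o['joint_positions'],'round') else o['joint_positions'],o['tool_pos'],o['force'],o['moment']);print(np.round(R.from_rotvec(o['ee_rot']).as_matrix(),3)[0])
n='scene'
im,d=optics.read_camera(n);np.savez(n+'11.npz',im=im,d=d)
b=(270,160,430,280)
cv2.imwrite(f'pics/{n}11.png',cv2.resize(im[b[1]:b[3],b[0]:b[2]],None,fx=5,fy=5,interpolation=cv2.INTER_CUBIC)[:,:,::-1])
P=cloud('scene',d);hsv=cv2.cvtColor(im,cv2.COLOR_RGB2HSV);m=(hsv[...,1]<25)&(hsv[...,2]>215)
q=P[m&(abs(P[...,1]-.067)<.05)&(P[...,2]<.045)]
print([(float(round(x,3)),len(w:=q[abs(q[:,0]-x)<.005]),float(np.median(w[:,2]).round(4))) for x in np.arange(.5,.68,.02)])
E
```

```text
t: 21.6
tool_pos: [0.5081, 0.069, 0.0601]
ee_rot: [2.353, -0.001, -2.074]
force: [0.0, 0.4, -3.4]
opening: 0.0252
[-0.304  0.842  0.095  2.156 -1.     0.043 -0.816] [0.50812406 0.06895716 0.06007208] [ 0.01363718  0.36161849 -3.40788934] [ 0.04261644  0.56481011 -0.05335083]
[ 0.126  0.003 -0.992]
[(0.5, 0, nan), (0.52, 0, nan), (0.54, 74, 0.01), (0.56, 96, 0.0089), (0.58, 93, 0.0077), (0.6, 3, -0.0007), (0.62, 92, 0.0046), (0.64, 24, 0.0019), (0.66, 29, -0.0009), (0.68, 0, nan)]
  return _methods._mean(a, axis=axis, dtype=dtype,
  ret = ret.dtype.type(ret / rcount)
```

View pics/scene11.png

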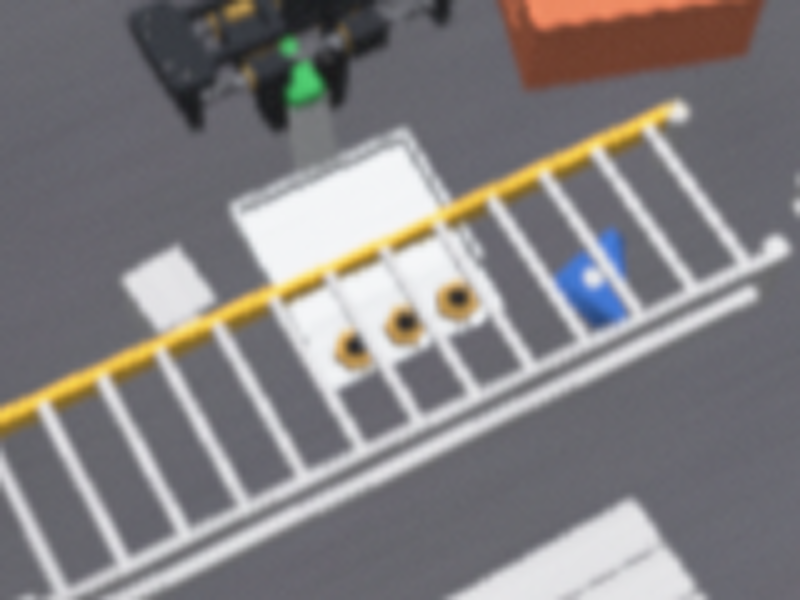

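```bash
python3 -m crank '[[[-1,0.002,0,0.0005,0,-1.5,0],[-1,0.002,0,0.0005,0,-1.5,0],[-1,0.002,0,0.0005,0,-1.5,0],[-1,0.002,0,0.0005,0,-1.5,0],[-1,0.002,0,0.0005,0,-1.5,0],[-1,0,0,0,0,0,0]]]'
python3 - <<'E'
from h import *
o=sensors.get_obs();print(np.round(o['joint_positions'],3),o['tool_pos'],o['force'],o['moment']);print(np.round(R.from_rotvec(o['ee_rot']).as_matrix(),3)[0])
E
```

```text
t: 22.4
tool_pos: [0.5063, 0.069, 0.0501]
ee_rot: [2.212, -0.001, -2.223]
force: [-1.7, 0.7, 2.5]
opening: 0.0247
[-0.437  0.91   0.356  2.048 -0.911  0.352 -0.898] [0.50626981 0.06897233 0.05005801] [-1.65159024  0.7297713   2.49874882] [ 0.09763408  0.43552191 -0.02962774]
[-0.005  0.003 -1.   ]
```

```bash
python3 -m crank '[[[-1,0,0,0.003,0,0,0],[-1,0,0,0.005,0,0,0],[-1,0,0,0.007,0,0,0],[-1,0,0,0.008,0,0,0],[-1,0,0,0.008,0,0,0],[-1,0,0,0.008,0,0,0],[-1,0,0,0.008,0,0,0],[-1,0,0,0.006,0,0,0],[-1,0,0,0.003,0,0,0],[-1,0,0,0,0,0,0]]]'
python3 - <<'E'
from h import *
o=sensors.get_obs();print(np.round(o['joint_positions'],3),o['tool_pos'],o['force'],o['moment']);print(np.round(R.from_rotvec(o['ee_rot']).as_matrix(),3)[0])
n='scene'
im,d=optics.read_camera(n);np.savez(n+'12.npz',im=im,d=d)
b=(270,130,430,250)
cv2.imwrite(f'pics/{n}12.png',cv2.resize(im[b[1]:b[3],b[0]:b[2]],None,fx=5,fy=5,interpolation=cv2.INTER_CUBIC)[:,:,::-1])
E
```

```text
t: 23.65
tool_pos: [0.4498, 0.0687, 0.0501]
ee_rot: [2.212, -0.002, -2.225]
force: [-0.7, -0.6, -0.7]
opening: 0.0247
[-0.354  0.862  0.165  2.205 -0.946  0.151 -0.874] [0.44976098 0.06869478 0.0500779 ] [-0.67453275 -0.63614966 -0.72129384] [-0.0103283   0.21606913  0.0061688 ]
[-0.006  0.003 -1.   ]
```

View pics/scene12.png

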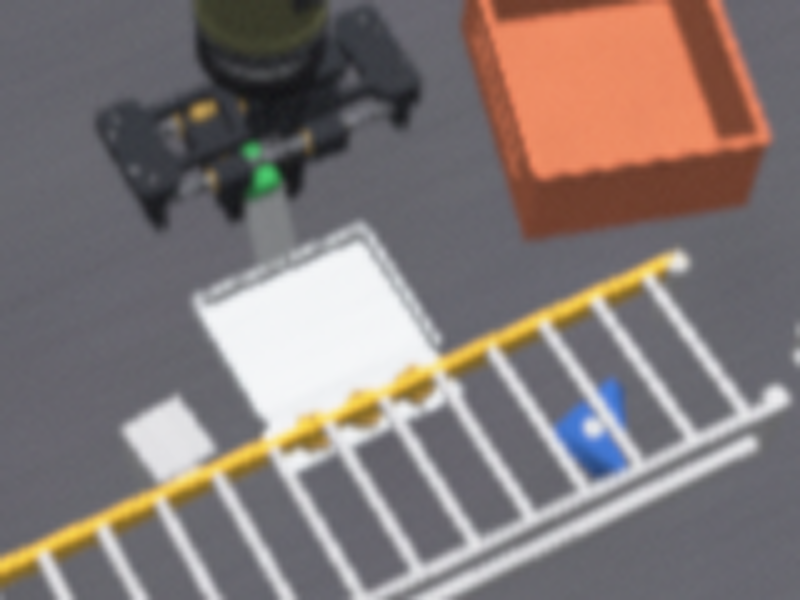

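```bash
python3 -m crank '[[[-0.3,0,0,0,0,0,0],[-0.3,0,0,0,0,0,0],[-0.3,0.001,0,0.001,0,-7.5,0],[-0.3,0.001,0,0.001,0,-7.5,0],[-0.3,0,0,0,0,0,0],[-1,0,0,0,0,0,0],[-1,0,0,0,0,0,0],[-1,0,0,0,0,0,0],[-1,0,0,0,0,0,0]]]'
python3 - <<'E'
from h import *
o=sensors.get_obs();print(np.round(o['joint_positions'],3),o['tool_pos'],o['force'],o['moment']);print(np.round(R.from_rotvec(o['ee_rot']).as_matrix(),3)[0],o['opening'])
E
```

```text
t: 24.82
tool_pos: [0.4478, 0.0691, 0.0474]
ee_rot: [1.923, -0.001, -2.481]
force: [-0.3, -0.7, -0.8]
opening: 0.0246
[-0.502  0.981  0.5    1.992 -0.779  0.66  -1.   ] [0.44776685 0.0690505  0.04735991] [-0.25916527 -0.74198585 -0.77505869] [-0.07012476  0.03346699 -0.05699192]
[-0.249  0.002 -0.968] 0.02463760813559784
```

```bash
python3 -m crank '[[[-1,0.0007,0,0.003,0,0,0],[-1,0.0012,0,0.005,0,0,0],[-1,0.0012,0,0.005,0,0,0],[-1,0.0005,0,0.002,0,0,0],[-1,0,0,0,0,0,0]]]'
python3 -m crank '[[[-1,0.0016,0,0.0013,0,2,0],[-1,0.0016,0,0.0013,0,2,0],[-1,0.0016,0,0.0013,0,2,0],[-1,0.0016,0,0.0013,0,2,0],[-1,0.0016,0,0.0013,0,2,0],[-1,0.0016,0,0.0013,0,2,0],[-1,0,0,0,0,0,0]]]'
python3 - <<'E'
from h import *
o=sensors.get_obs();print(np.round(o['joint_positions'],3),o['tool_pos'],o['force'],o['moment']);print(np.round(R.from_rotvec(o['ee_rot']).as_matrix(),3)[0])
n='scene'
im,d=optics.read_camera(n);np.savez(n+'13.npz',im=im,d=d)
b=(270,130,430,250)
cv2.imwrite(f'pics/{n}13.png',cv2.resize(im[b[1]:b[3],b[0]:b[2]],None,fx=5,fy=5,interpolation=cv2.INTER_CUBIC)[:,:,::-1])
P=cloud('scene',d);hsv=cv2.cvtColor(im,cv2.COLOR_RGB2HSV);m=(hsv[...,1]<25)&(hsv[...,2]>200)
q=P[m&(abs(P[...,1]-.067)<.05)&(P[...,2]<.06)]
print([(float(round(x,3)),len(w:=q[abs(q[:,0]-x)<.005]),float(np.median(w[:,2]).round(4)) if len(w) else 0) for x in np.arange(.46,.62,.01)])
E
```

```text
t: 25.45
tool_pos: [0.4325, 0.0691, 0.0475]
ee_rot: [1.922, -0.001, -2.481]
force: [-0.7, 0.0, -1.9]
opening: 0.0251
t: 26.32
tool_pos: [0.4235, 0.0686, 0.0398]
ee_rot: [2.173, -0.0, -2.266]
force: [-0.9, -1.0, 8.1]
opening: 0.025
[-0.324  0.877  0.104  2.246 -0.964  0.108 -0.862] [0.42352384 0.06857565 0.03982697] [-0.93591034 -0.96175703  8.09107243] [-0.18385616  0.40756392  0.04247635]
[-0.042  0.001 -0.999]
[(0.46, 2, -0.0017), (0.47, 73, 0.0022), (0.48, 68, 0.0045), (0.49, 79, 0.0067), (0.5, 70, 0.0079), (0.51, 75, 0.0101), (0.52, 73, 0.0119), (0.53, 74, 0.0145), (0.54, 80, 0.0159), (0.55, 80, 0.0178), (0.56, 45, 0.0188), (0.57, 14, 0.0207), (0.58, 33, 0.0212), (0.59, 52, 0.0224), (0.6, 0, 0), (0.61, 0, 0)]
```

View pics/scene13.png

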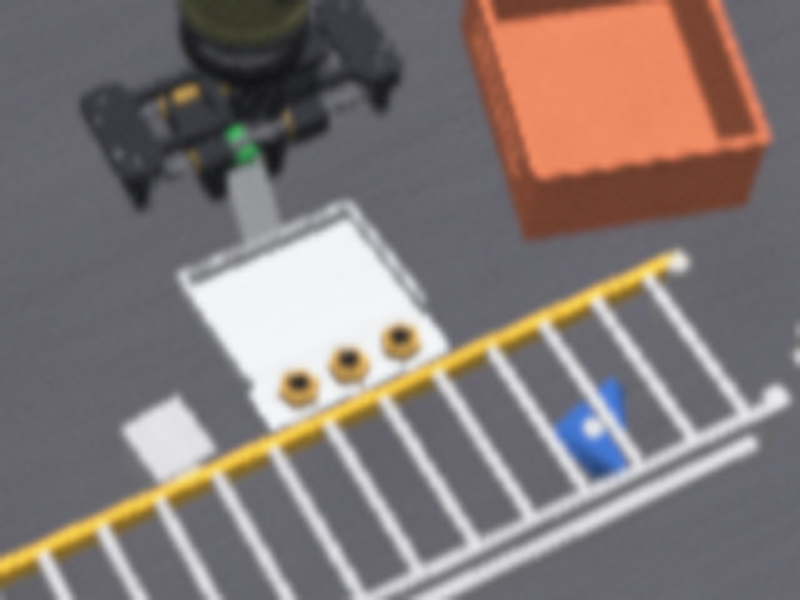

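```bash
python3 -m crank '[[[-1,-0.004,0,0.001,0,0,0],[-1,-0.006,0,0.001,0,0,0],[-1,-0.008,0,0.001,0,0,0],[-1,-0.01,0,0.001,0,0,0],[-1,-0.01,0,0.001,0,0,0],[-1,-0.01,0,0.001,0,0,0],[-1,-0.008,0,0.001,0,0,0],[-1,-0.005,0,0,0,0,0],[-1,0,0,0,0,0,0]]]'
cat >> h.py <<'E'
def slope(tag,b=(270,100,430,220),n='scene'):
    o=sensors.get_obs();print(np.round(o['joint_positions'],3),np.round(o['tool_pos'],4),np.round(o['force'],1),np.round(R.from_rotvec(o['ee_rot']).as_matrix()[:,0],3))
    im,d=optics.read_camera(n);np.savez(n+tag+'.npz',im=im,d=d)
    cv2.imwrite(f'pics/{n}{tag}.png',cv2.resize(im[b[1]:b[3],b[0]:b[2]],None,fx=5,fy=5,interpolation=cv2.INTER_CUBIC)[:,:,::-1])
    return im,d,o
E
python3 - <<'E'
from h import *
im,d,o=slope('14')
P=cloud('scene',d);hsv=cv2.cvtColor(im,cv2.COLOR_RGB2HSV);m=(hsv[...,1]<25)&(hsv[...,2]>200)
q=P[m&(abs(P[...,1]-.067)<.05)&(P[...,2]<.16)]
print([(float(round(x,3)),len(w:=q[abs(q[:,0]-x)<.005]),float(np.median(w[:,2]).round(4)) if len(w) else 0) for x in np.arange(.46,.62,.01)])
E
```

```text
t: 27.5
tool_pos: [0.4196, 0.0692, 0.1007]
ee_rot: [2.173, 0.0, -2.264]
force: [-0.3, 0.4, -4.0]
opening: 0.0252
[-0.464  0.767  0.329  2.245 -0.877  0.304 -0.928] [0.4196 0.0692 0.1007] [-0.3  0.4 -4. ] [-0.041 -0.003 -0.999]
[(0.46, 98, 0.0406), (0.47, 107, 0.0369), (0.48, 97, 0.033), (0.49, 105, 0.029), (0.5, 106, 0.0243), (0.51, 108, 0.0204), (0.52, 90, 0.0157), (0.53, 23, 0.0121), (0.54, 20, 0.0048), (0.55, 0, 0), (0.56, 0, 0), (0.57, 0, 0), (0.58, 0, 0), (0.59, 0, 0), (0.6, 0, 0), (0.61, 0, 0)]
```

View pics/scene14.png

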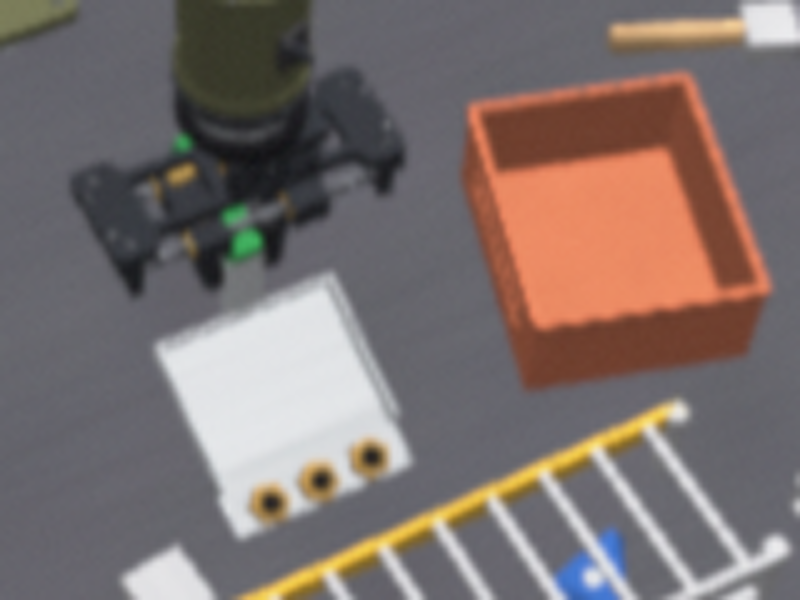

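The picture shows the scoop has slipped in the pinch. It now hangs about 22° nose-down with its nose on the bench and the nuts still on the ramp. I'll lay it flat again and regrip with the pads lying diagonally across the bar, which should resist the pitch torque better.

```bash
python3 -m crank '[[[-1,0.006,0,0.001,0,0,0],[-1,0.008,0,0.001,0,0,0],[-1,0.009,0,0.001,0,0,0],[-1,0.009,0,0.001,0,0,0],[-1,0.009,0,0.001,0,0,0],[-1,0.007,0,0.001,0,0,0],[-1,0.004,0,0,0,0,0],[-1,0,0,0,0,0,0]]]'
python3 - <<'E'
from h import *
im,d,o=slope('15')
P=cloud('scene',d);hsv=cv2.cvtColor(im,cv2.COLOR_RGB2HSV);m=(hsv[...,1]<25)&(hsv[...,2]>200)
q=P[m&(abs(P[...,1]-.067)<.05)&(P[...,2]<.16)]
print([(float(round(x,3)),len(w:=q[abs(q[:,0]-x)<.005]),float(np.median(w[:,2]).round(4)) if len(w) else 0) for x in np.arange(.44,.62,.01)])
E
```

```text
t: 28.55
tool_pos: [0.4112, 0.0689, 0.0485]
ee_rot: [2.172, -0.001, -2.265]
force: [-2.3, -0.8, 0.9]
opening: 0.0251
[-0.318  0.855  0.08   2.279 -0.94   0.086 -0.894] [0.4112 0.0689 0.0485] [-2.3 -0.8  0.9] [-0.042 -0.002 -0.999]
[(0.44, 29, 0.0031), (0.45, 84, 0.0042), (0.46, 81, 0.0039), (0.47, 80, 0.0036), (0.48, 88, 0.0035), (0.49, 79, 0.003), (0.5, 82, 0.0031), (0.51, 83, 0.0029), (0.52, 89, 0.0031), (0.53, 83, 0.0022), (0.54, 78, 0.0016), (0.55, 23, -0.0002), (0.56, 24, 0.0003), (0.57, 18, 0.0011), (0.58, 0, 0), (0.59, 0, 0), (0.6, 0, 0), (0.61, 0, 0)]
```

View pics/scene15.png

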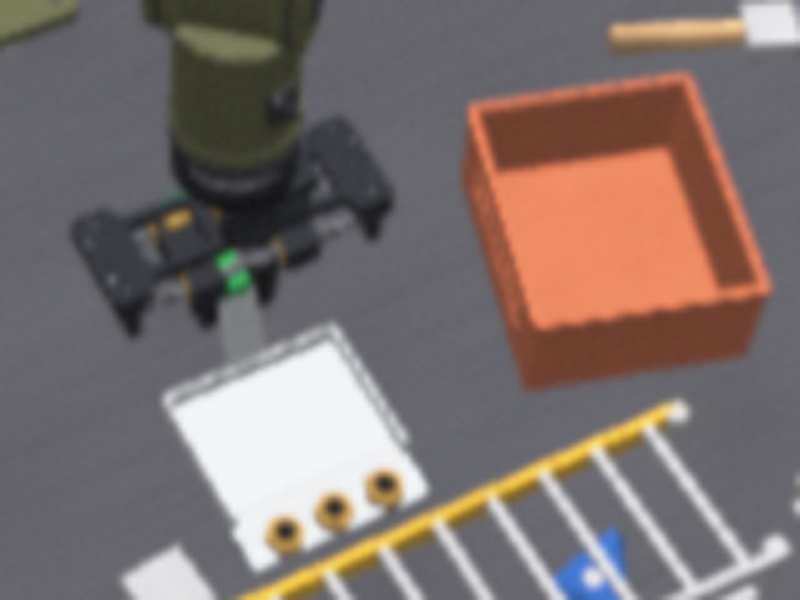

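```bash
python3 -m crank '[[[-0.3,0,0,0,0,0,0],[-0.3,0,0,0,0,0,0],[-0.3,-0.0003,0,0.0035,0,-10.5,0],[-0.3,-0.0003,0,0.0035,0,-10.5,0],[-0.3,-0.0003,0,0.0035,0,-10.5,0],[-0.3,-0.0003,0,0.0035,0,-10.5,0],[-0.3,0,0,0,0,0,0]]]'
python3 - <<'E'
from h import *
o=sensors.get_obs();M=R.from_rotvec(o['ee_rot']).as_matrix();print(np.round(o['joint_positions'],3),M[:,0].round(3),'grasp',o['tool_pos']-.019*M[:,0],o['force'])
E
```

```text
t: 29.48
tool_pos: [0.4011, 0.0709, 0.0436]
ee_rot: [-1.364, -0.013, 2.829]
force: [-0.1, 0.7, -0.0]
opening: 0.0312
[-0.479  1.15   0.542  1.758 -0.584  1.14  -1.143] [-0.623  0.004 -0.782] grasp [0.41297535 0.07080291 0.05846023] [-0.09492705  0.65939893 -0.00636209]
```

```bash
python3 -m crank '[[[-0.3,-0.0063,0.002,0.0071,0,-6.5,0],[-0.3,0,0,0,0,0,0],[-1,0,0,0,0,0,0],[-1,0,0,0,0,0,0],[-1,0,0,0,0,0,0]]]'
python3 - <<'E'
from h import *
o=sensors.get_obs();M=R.from_rotvec(o['ee_rot']).as_matrix();print(np.round(o['joint_positions'],3),M[:,0].round(3),'grasp',o['tool_pos']-.019*M[:,0],o['force'])
E
```

```text
t: 30.1
tool_pos: [0.3974, 0.0692, 0.0555]
ee_rot: [-1.198, -0.012, 2.9]
force: [-0.5, -0.0, -1.2]
opening: 0.0237
[-0.46   1.185  0.542  1.678 -0.535  1.285 -1.177] [-0.708  0.006 -0.706] grasp [0.41082375 0.06905662 0.06892453] [-0.465675   -0.01609997 -1.23688159]
```

```bash
python3 -m crank '[[[-1,0.0032,0,0.0002,0,2.5,0],[-1,0.0032,0,0.0002,0,2.5,0],[-1,0.0032,0,0.0002,0,2.5,0],[-1,0.0032,0,0.0002,0,2.5,0],[-1,0.0032,0,0.0002,0,2.5,0],[-1,0.0032,0,0.0002,0,2.5,0],[-1,0.0032,0,0.0002,0,2.5,0],[-1,0.0032,0,0.0002,0,2.5,0],[-1,0,0,0,0,0,0]]]'
cat >> h.py <<'E'
def zs(im,d,y=.067,x0=.40,x1=.62,hw=.05):
    P=cloud('scene',d);hsv=cv2.cvtColor(im,cv2.COLOR_RGB2HSV);m=(hsv[...,1]<25)&(hsv[...,2]>185)
    q=P[m&(abs(P[...,1]-y)<hw)&(P[...,2]<.2)]
    print([(float(round(x,3)),len(w),float(np.median(w[:,2]).round(4))) for x in np.arange(x0,x1,.01) if len(w:=q[abs(q[:,0]-x)<.005])>15])
    m=cv2.inRange(hsv,(10,100,60),(32,255,255));k,l,s,c=cv2.connectedComponentsWithStats(m)
    print('yellow',[(s[i,4],np.median(P[l==i],0).round(3).tolist()) for i in range(1,k) if s[i,4]>8 and P[l==i][:,0].min()>.35 and np.median(P[l==i][:,1])<.5])
E
python3 - <<'E'
from h import *
im,d,o=slope('16');zs(im,d)
E
```

```text
t: 31.22
tool_pos: [0.3788, 0.0692, 0.0372]
ee_rot: [-1.677, -0.011, 2.65]
force: [-2.7, 0.0, 8.0]
opening: 0.0238
[-0.498  1.038  0.492  2.024 -0.733  0.769 -1.011] [0.3788 0.0692 0.0372] [-2.7  0.   8. ] [-0.428  0.008 -0.904]
[(0.44, 47, 0.0036), (0.45, 60, 0.0058), (0.46, 61, 0.0095), (0.47, 60, 0.0134), (0.48, 62, 0.0174), (0.49, 63, 0.0217), (0.5, 69, 0.0258), (0.51, 67, 0.0297), (0.52, 64, 0.0343), (0.53, 35, 0.0376), (0.54, 16, 0.0392), (0.55, 23, 0.0429), (0.56, 24, 0.0466)]
yellow [(np.int32(13), [0.41, 0.038, 0.128]), (np.int32(676), [0.618, 0.016, 0.056]), (np.int32(26), [0.551, 0.1, 0.057]), (np.int32(28), [0.551, 0.065, 0.057]), (np.int32(25), [0.552, 0.031, 0.058])]
```

View pics/scene16.png

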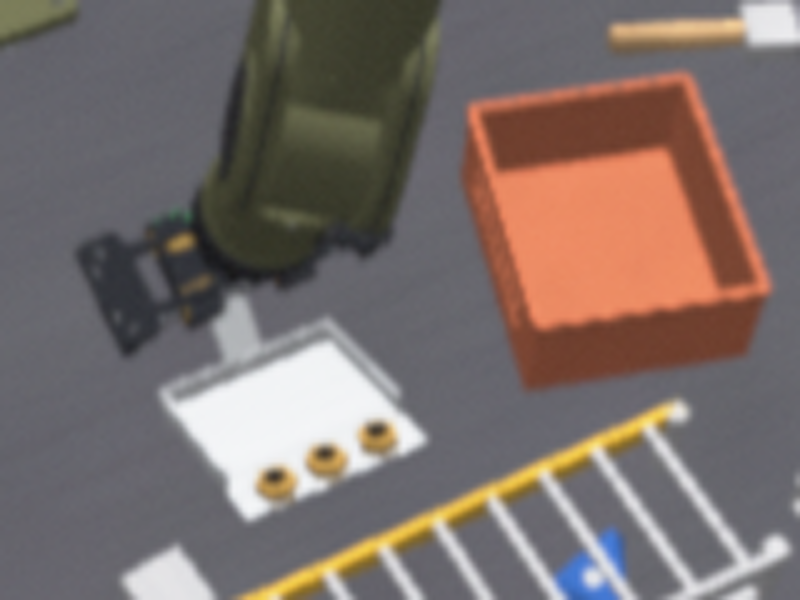

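```bash
python3 -m crank '[[[-1,-0.0085,0,-0.018,0,0,0],[-1,0,0,0,0,0,0],[-1,0.003,0,0.0063,0,0,0],[-1,0.003,0,0.0063,0,0,0],[-1,0.0025,0,0.0054,0,0,0],[-1,-0.0085,0,-0.018,0,0,0],[-1,0,0,0,0,0,0]]]'
python3 - <<'E'
from h import *
im,d,o=slope('17');zs(im,d)
E
```

```text
t: 32.15
tool_pos: [0.3947, 0.0693, 0.0377]
ee_rot: [-1.662, -0.012, 2.658]
force: [-8.2, 0.5, 13.9]
opening: 0.0239
[-0.496  1.051  0.51   1.968 -0.709  0.824 -1.036] [0.3947 0.0693 0.0377] [-8.2  0.5 13.9] [-0.438  0.01  -0.899]
[(0.46, 67, 0.0043), (0.47, 63, 0.0071), (0.48, 67, 0.0111), (0.49, 62, 0.0153), (0.5, 65, 0.0193), (0.51, 68, 0.0229), (0.52, 67, 0.0269), (0.53, 67, 0.0307), (0.54, 26, 0.0337), (0.56, 31, 0.0398), (0.57, 79, 0.0424)]
yellow [(np.int32(15), [0.43, 0.034, 0.132]), (np.int32(677), [0.618, 0.019, 0.056]), (np.int32(24), [0.56, 0.101, 0.054]), (np.int32(26), [0.559, 0.063, 0.054]), (np.int32(27), [0.56, 0.03, 0.054])]
```

View pics/scene17.png

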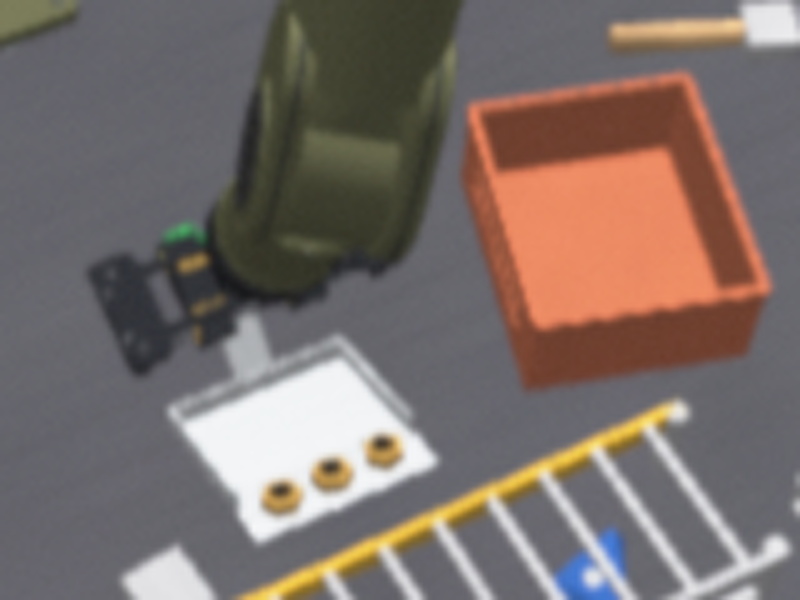

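```bash
python3 -m crank '[[[-1,0.0025,0,0.0004,0,2,0],[-1,0.0025,0,0.0004,0,2,0],[-1,0.004,0,0.0102,0,0,0],[-1,0.004,0,0.0102,0,0,0],[-1,0.004,0,0.0102,0,0,0],[-1,-0.0124,0,-0.0306,0,0,0],[-1,0,0,0,0,0,0]]]'
python3 - <<'E'
from h import *
im,d,o=slope('18');zs(im,d)
E
```

```text
t: 33.08
tool_pos: [0.3962, 0.0694, 0.0323]
ee_rot: [-1.766, -0.012, 2.592]
force: [-1.2, 0.9, 4.1]
opening: 0.0238
[-0.492  1.026  0.478  2.033 -0.771  0.703 -0.986] [0.3962 0.0694 0.0323] [-1.2  0.9  4.1] [-0.366  0.009 -0.931]
[(0.43, 21, 0.0336), (0.44, 24, 0.0252), (0.45, 23, 0.0189), (0.46, 49, 0.0039), (0.47, 57, 0.0061), (0.48, 60, 0.0121), (0.49, 57, 0.017), (0.5, 43, 0.021), (0.51, 25, 0.0272), (0.53, 32, 0.0382), (0.54, 64, 0.0427), (0.55, 69, 0.0457), (0.56, 73, 0.0502), (0.57, 74, 0.0533)]
yellow [(np.int32(16), [0.422, 0.036, 0.124]), (np.int32(677), [0.618, 0.018, 0.056]), (np.int32(23), [0.534, 0.1, 0.054]), (np.int32(23), [0.534, 0.065, 0.055]), (np.int32(23), [0.525, 0.03, 0.049])]
```

```bash
python3 -m crank '[[[-1,0.004,0,0.0102,0,0,0],[-1,0.004,0,0.0102,0,0,0],[-1,0.004,0,0.0102,0,0,0],[-1,-0.0124,0,-0.0306,0,0,0],[-1,0.003,0,0.0082,0,0,0],[-1,0.004,0,0.0112,0,0,0],[-1,0.004,0,0.0112,0,0,0],[-1,-0.0124,0,-0.0306,0,0,0],[-1,0,0,0,0,0,0]]]'
python3 - <<'E'
from h import *
im,d,o=slope('19');zs(im,d)
E
```

```text
t: 34.25
tool_pos: [0.3971, 0.0693, 0.0339]
ee_rot: [-1.768, -0.011, 2.59]
force: [-0.4, 0.4, 2.0]
opening: 0.024
[-0.494  1.023  0.482  2.032 -0.771  0.706 -0.986] [0.3971 0.0693 0.0339] [-0.4  0.4  2. ] [-0.364  0.008 -0.931]
[(0.43, 16, 0.0327), (0.44, 23, 0.0276), (0.45, 17, 0.0198), (0.47, 16, 0.0071), (0.48, 56, 0.0117), (0.49, 57, 0.0164), (0.5, 60, 0.0207), (0.51, 65, 0.0255), (0.52, 63, 0.0298), (0.53, 67, 0.0345), (0.54, 70, 0.0391), (0.55, 73, 0.0421), (0.56, 75, 0.0462), (0.57, 75, 0.0497)]
yellow [(np.int32(15), [0.424, 0.036, 0.129]), (np.int32(24), [0.475, 0.101, 0.022]), (np.int32(25), [0.473, 0.065, 0.022]), (np.int32(27), [0.472, 0.03, 0.023]), (np.int32(677), [0.618, 0.018, 0.056])]
```

View pics/scene19.png

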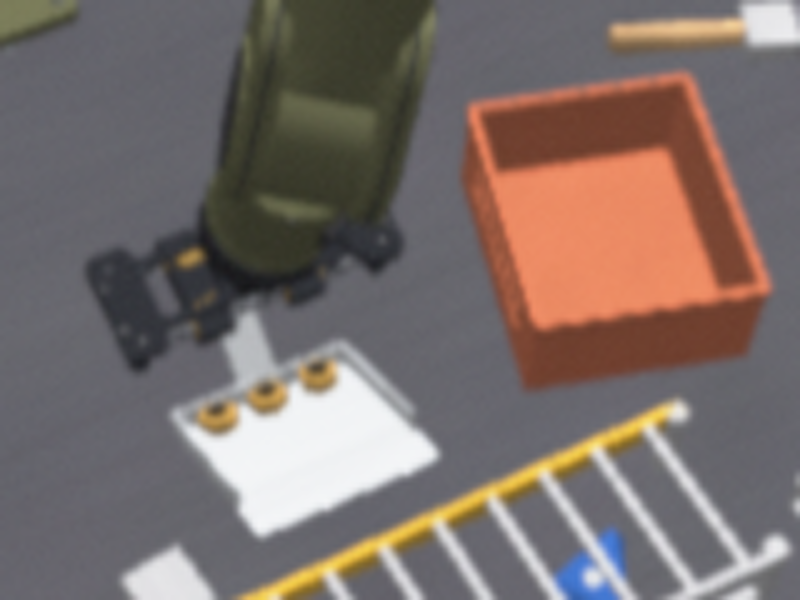

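All three nuts now sit against the rear wall at (217–318, 372–415). I'm lifting gently and checking for sag.

```bash
python3 -m crank '[[[-1,-0.0028,0,0.0011,0,0,0],[-1,-0.0047,0,0.0018,0,0,0],[-1,-0.0065,0,0.0025,0,0,0],[-1,-0.0075,0,0.0029,0,0,0],[-1,-0.0075,0,0.0029,0,0,0],[-1,-0.0065,0,0.0025,0,0,0],[-1,-0.0047,0,0.0018,0,0,0],[-1,-0.0028,0,0.0011,0,0,0],[-1,0,0,0,0,0,0]]]'
python3 - <<'E'
from h import *
im,d,o=slope('20');zs(im,d)
E
```

```text
t: 35.42
tool_pos: [0.3992, 0.0688, 0.0797]
ee_rot: [-1.774, -0.011, 2.587]
force: [-0.4, 0.0, -3.2]
opening: 0.0245
[-0.527  0.947  0.546  2.027 -0.707  0.788 -1.03 ] [0.3992 0.0688 0.0797] [-0.4  0.  -3.2] [-0.361  0.008 -0.933]
[(0.43, 26, 0.028), (0.44, 20, 0.0257), (0.45, 76, 0.0226), (0.46, 84, 0.0211), (0.47, 91, 0.0195), (0.48, 92, 0.0168), (0.49, 89, 0.0152), (0.5, 92, 0.0133), (0.51, 102, 0.0109), (0.52, 97, 0.0078), (0.53, 99, 0.0046), (0.54, 97, 0.0018), (0.55, 51, 0.0003)]
yellow [(np.int32(16), [0.423, 0.038, 0.171]), (np.int32(30), [0.445, 0.101, 0.039]), (np.int32(33), [0.444, 0.064, 0.037]), (np.int32(30), [0.443, 0.03, 0.039]), (np.int32(674), [0.618, 0.016, 0.056])]
```

View pics/scene20.png

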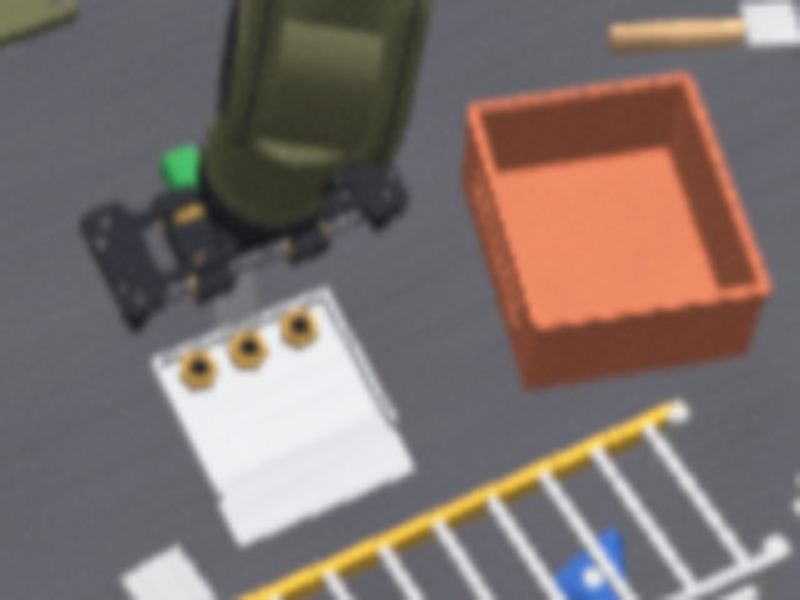

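The diagonal pinch still lets the scoop rotate. New plan: regrip with the bar deep between the fingers, so the palm lies just above the bar and stops the nose from sagging.

```bash
python3 -m crank '[[[-1,0.0026,0,-0.005,0,0,0],[-1,0.0026,0,-0.0064,0,0,0],[-1,0.0026,0,-0.0064,0,0,0],[-1,0.0026,0,-0.0064,0,0,0],[-1,0.0026,0,-0.0064,0,0,0],[-1,0.0026,0,-0.0064,0,0,0],[-0.1,0,0,0,0,0,0],[-0.1,0,0,0,0,0,0],[-0.1,0,0,0,0,0,0]]]'
python3 - <<'E'
from h import *
im,d,o=slope('21');zs(im,d);M=R.from_rotvec(o['ee_rot']).as_matrix();print('grasp',o['tool_pos']-.019*M[:,0],M.round(3).tolist())
E
```

```text
t: 36.6
tool_pos: [0.4282, 0.0689, 0.052]
ee_rot: [-1.774, -0.01, 2.587]
force: [0.4, -0.3, 0.1]
opening: 0.0394
[-0.504  1.012  0.533  1.945 -0.717  0.805 -1.039] [0.4282 0.0689 0.052 ] [ 0.4 -0.3  0.1] [-0.36   0.008 -0.933]
[(0.47, 18, 0.0031), (0.49, 54, 0.0019), (0.5, 88, 0.0024), (0.51, 86, 0.0018), (0.52, 80, 0.0019), (0.53, 79, 0.0014), (0.54, 92, 0.0017), (0.55, 89, 0.0014), (0.56, 85, 0.001), (0.57, 95, 0.0008), (0.58, 67, 0.0006)]
yellow [(np.int32(29), [0.484, 0.1, 0.015]), (np.int32(29), [0.486, 0.063, 0.017]), (np.int32(622), [0.619, 0.002, 0.056]), (np.int32(32), [0.484, 0.029, 0.016])]
grasp [0.4350687  0.0687843  0.06968719] [[-0.36, -0.0, -0.933], [0.008, -1.0, -0.003], [-0.933, -0.008, 0.36]]
```

View pics/scene21.png

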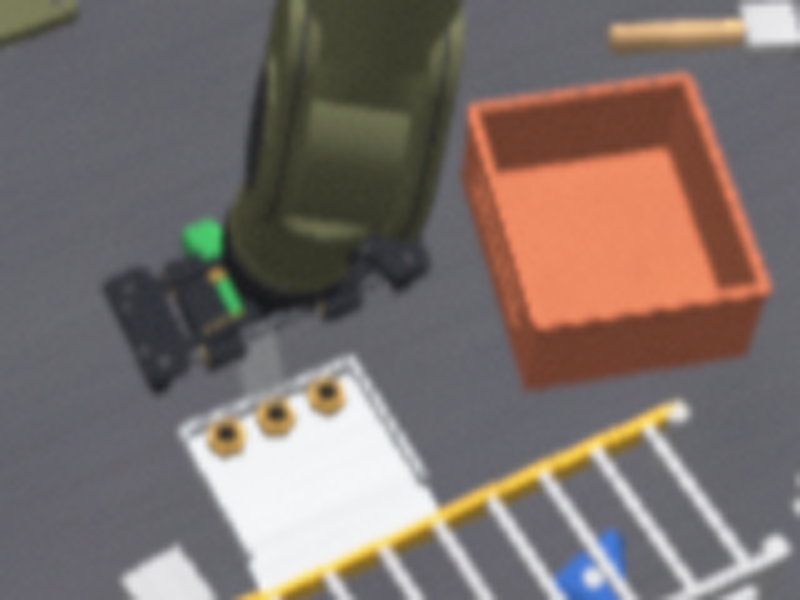

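```bash
python3 -m crank '[[[-0.1,-0.0003,0,-0.0033,0,10,0],[-0.1,-0.0003,0,-0.0033,0,10,0],[-0.1,0.008,0,0,0,0,0],[-0.1,0.01,0,0,0,0,0],[-0.1,0.01,0,0,0,0,0],[-0.1,0.005,0,0,0,0,0],[-0.1,0,0,0,0,0,0]]]'
python3 - <<'E'
from h import *
o=sensors.get_obs();M=R.from_rotvec(o['ee_rot']).as_matrix();print(np.round(o['joint_positions'],3),M[:,0].round(3),o['force'],'grasp',o['tool_pos']-.019*M[:,0])
E
```

```text
t: 37.52
tool_pos: [0.4326, 0.0719, 0.0131]
ee_rot: [-2.13, -0.019, 2.292]
force: [0.1, -0.2, -0.2]
opening: 0.0399
[-0.303  0.939  0.098  2.193 -0.963  0.138 -0.852] [-0.073  0.018 -0.997] [ 0.14650435 -0.18389024 -0.15779019] grasp [0.43395743 0.07153161 0.03206282]
```

```bash
python3 -m crank '[[[-0.1,0,0.004,0,0,0,0],[-1,0,0,0,0,0,0],[-1,0,0,0,0,0,0],[-1,0,0,0,0,0,0],[-1,0,0,0,0,0,0]]]'
python3 -m crank '[[[-1,-0.003,0,0,0,0,0],[-1,-0.005,0,0,0,0,0],[-1,-0.006,0,0,0,0,0],[-1,-0.006,0,0,0,0,0],[-1,-0.006,0,0,0,0,0],[-1,-0.004,0,0,0,0,0],[-1,0,0,0,0,0,0]]]'
python3 - <<'E'
from h import *
im,d,o=slope('22');zs(im,d);print(o['opening'])
E
```

```text
t: 38.15
tool_pos: [0.4322, 0.0682, 0.0139]
ee_rot: [-2.132, -0.02, 2.291]
force: [-0.6, -0.2, 2.0]
opening: 0.0236
t: 39.02
tool_pos: [0.4343, 0.0676, 0.0439]
ee_rot: [-2.132, -0.02, 2.291]
force: [-0.1, 0.0, -3.6]
opening: 0.0233
[-0.355  0.883  0.2    2.193 -0.925  0.235 -0.875] [0.4343 0.0676 0.0439] [-0.1  0.  -3.6] [-0.072  0.018 -0.997]
[(0.46, 27, 0.0302), (0.47, 18, 0.027), (0.48, 48, 0.0238), (0.49, 98, 0.0221), (0.5, 93, 0.0193), (0.51, 97, 0.017), (0.52, 99, 0.0144), (0.53, 90, 0.0133), (0.54, 97, 0.0108), (0.55, 104, 0.0091), (0.56, 95, 0.005), (0.57, 99, 0.0017), (0.58, 63, 0.0005)]
yellow [(np.int32(20), [0.43, 0.033, 0.139]), (np.int32(29), [0.476, 0.099, 0.039]), (np.int32(31), [0.477, 0.063, 0.039]), (np.int32(29), [0.478, 0.028, 0.039]), (np.int32(640), [0.618, 0.005, 0.056])]
0.023300952927450116
```

View pics/scene22.png

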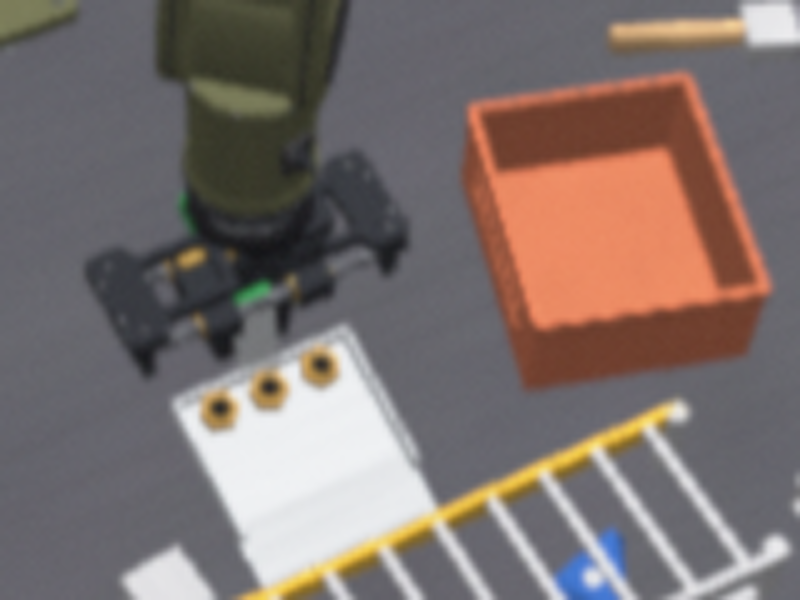

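```bash
python3 -m crank '[[[-1,-0.004,0,0.0005,0,0,0],[-1,-0.006,0,0.001,0,0,0],[-1,-0.006,0,0.001,0,0,0],[-1,-0.004,0,0.0005,0,0,0],[-1,0,0,0,0,0,0]]]'
python3 - <<'E'
from h import *
im,d,o=slope('23');zs(im,d);print(o['opening'])
E
```

```text
t: 39.7
tool_pos: [0.4329, 0.0672, 0.0641]
ee_rot: [-2.132, -0.02, 2.29]
force: [0.3, 0.7, -3.1]
opening: 0.0232
[-0.39   0.847  0.26   2.195 -0.896  0.291 -0.897] [0.4329 0.0672 0.0641] [ 0.3  0.7 -3.1] [-0.071  0.018 -0.997]
[(0.45, 23, 0.0498), (0.46, 17, 0.0448), (0.47, 44, 0.039), (0.48, 108, 0.0372), (0.49, 100, 0.0331), (0.5, 101, 0.0289), (0.51, 106, 0.0253), (0.52, 100, 0.0218), (0.53, 104, 0.0184), (0.54, 108, 0.0144), (0.55, 107, 0.0098), (0.56, 105, 0.0053), (0.57, 31, 0.002)]
yellow [(np.int32(19), [0.429, 0.034, 0.159]), (np.int32(30), [0.468, 0.1, 0.056]), (np.int32(28), [0.468, 0.062, 0.056]), (np.int32(29), [0.468, 0.027, 0.056]), (np.int32(674), [0.618, 0.016, 0.056])]
0.02322384077972604
```

There's no palm contact, but the loaded torque arm shrinks as the nose drops: at about 20° nose-down it is roughly 30% smaller, and the nuts sit by friction against the rear. I'll keep lifting gently and see whether it holds.

```bash
python3 -m crank '[[[-1,-0.003,0,0.0005,0,0,0],[-1,-0.005,0,0.0005,0,0,0],[-1,-0.006,0,0.0005,0,0,0],[-1,-0.006,0,0.0005,0,0,0],[-1,-0.005,0,0,0,0,0],[-1,-0.003,0,0,0,0,0],[-1,0,0,0,0,0,0]]]'
python3 - <<'E'
from h import *
im,d,o=slope('24');zs(im,d);print(o['opening'])
E
```

```text
t: 40.62
tool_pos: [0.433, 0.0667, 0.0921]
ee_rot: [-2.132, -0.02, 2.29]
force: [-0.4, 0.0, -4.3]
opening: 0.0238
[-0.441  0.8    0.346  2.188 -0.846  0.373 -0.938] [0.433  0.0667 0.0921] [-0.4  0.  -4.3] [-0.072  0.018 -0.997]
[(0.46, 21, 0.0738), (0.47, 51, 0.068), (0.48, 106, 0.0651), (0.49, 111, 0.061), (0.5, 102, 0.0574), (0.51, 114, 0.0534), (0.52, 104, 0.0499), (0.53, 96, 0.0461), (0.54, 113, 0.0421), (0.55, 113, 0.0372), (0.56, 110, 0.0328), (0.57, 31, 0.0312)]
yellow [(np.int32(19), [0.427, 0.033, 0.187]), (np.int32(30), [0.469, 0.098, 0.084]), (np.int32(32), [0.469, 0.063, 0.084]), (np.int32(31), [0.468, 0.027, 0.083]), (np.int32(678), [0.618, 0.017, 0.056])]
0.02375758075890501
```

View pics/scene24.png

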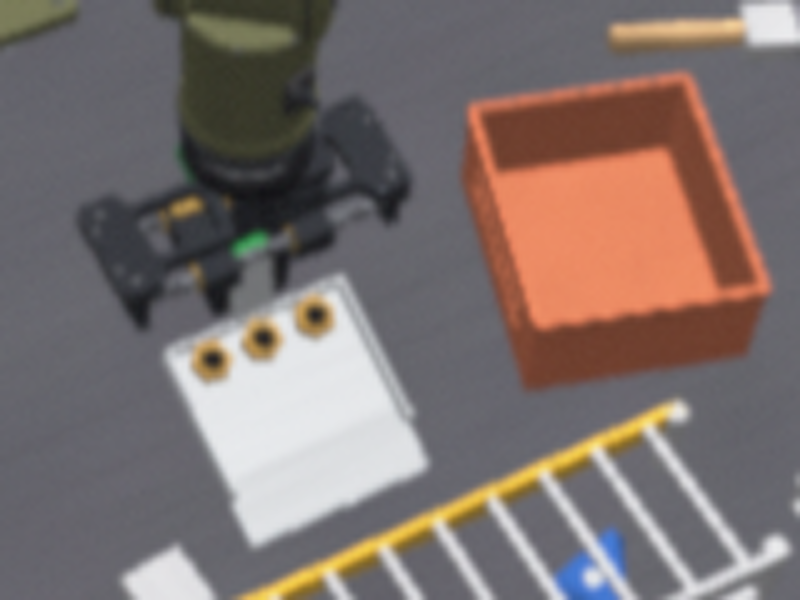

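It's airborne and holding at 20° nose-down, with all three nuts at the rear of the pan at (212–316, 315–360). I'm carrying it gently to the bin.

```bash
python3 -m crank '[[[-1,-0.004,0,0,0,0,0],[-1,-0.008,-0.003,0.001,0,0,0],[-1,-0.01,-0.007,0.002,0,0,0],[-1,-0.01,-0.011,0.003,0,0,0],[-1,-0.01,-0.014,0.003,0,0,0],[-1,-0.01,-0.016,0.003,0,0,0],[-1,-0.008,-0.016,0.003,0,0,0],[-1,-0.006,-0.014,0.002,0,0,0],[-1,-0.003,-0.011,0.001,0,0,0],[-1,-0.001,-0.008,0,0,0,0]]]'
python3 -m crank '[[[-1,0,-0.005,0,-2,0,0],[-1,0,-0.002,0,-5,0,0],[-1,0,0,0,-7.5,0,0],[-1,0,0,0,-8,0,0],[-1,0,0,0,-8,0,0],[-1,0,0,0,-8,0,0],[-1,0,0,0,-8,0,0],[-1,0,0,0,-8,0,0],[-1,0,0,0,-7.5,0,0],[-1,0,0,0,-6,0,0]]]'
python3 -m crank '[[[-1,0,0,0,-3.5,0,0],[-1,0,0,0,-1.5,0,0],[-1,0,0,0,0,0,0]]]'
python3 - <<'E'
from h import *
im,d,o=slope('25');P=cloud('scene',d);M=R.from_rotvec(o['ee_rot']).as_matrix();print(M.round(3).tolist())
hsv=cv2.cvtColor(im,cv2.COLOR_RGB2HSV);m=cv2.inRange(hsv,(10,100,60),(32,255,255));k,l,s,c=cv2.connectedComponentsWithStats(m)
print('yellow',[(s[i,4],np.median(P[l==i],0).round(3).tolist()) for i in range(1,k) if s[i,4]>8 and P[l==i][:,0].min()>.3 and np.median(P[l==i][:,1])<.5])
im,d=optics.read_camera('top');cv2.imwrite('pics/top25.png',cv2.resize(im[150:330,130:370],None,fx=3,fy=3)[:,:,::-1])
E
```

```text
t: 41.92
tool_pos: [0.4197, 0.1663, 0.1651]
ee_rot: [-2.132, -0.021, 2.291]
force: [-0.1, -0.4, -3.3]
opening: 0.0235
t: 43.18
tool_pos: [0.42, 0.1717, 0.1647]
ee_rot: [1.451, 1.063, -1.542]
force: [-0.7, 0.6, -3.8]
opening: 0.0232
t: 43.55
tool_pos: [0.42, 0.1721, 0.1648]
ee_rot: [1.395, 1.114, -1.48]
force: [0.0, -0.0, -3.9]
opening: 0.0234
[-0.579  0.636  0.196  2.099 -0.341  0.5   -0.408] [0.42   0.1721 0.1648] [ 0.  -0.  -3.9] [-0.072  0.017 -0.997]
[[-0.072, 0.953, -0.293], [0.017, -0.293, -0.956], [-0.997, -0.074, 0.004]]
yellow [(np.int32(64), [0.325, 0.461, 0.016]), (np.int32(18), [0.468, 0.174, 0.255]), (np.int32(18), [0.475, 0.187, 0.158]), (np.int32(675), [0.618, 0.017, 0.056])]
```

View pics/scene25.png

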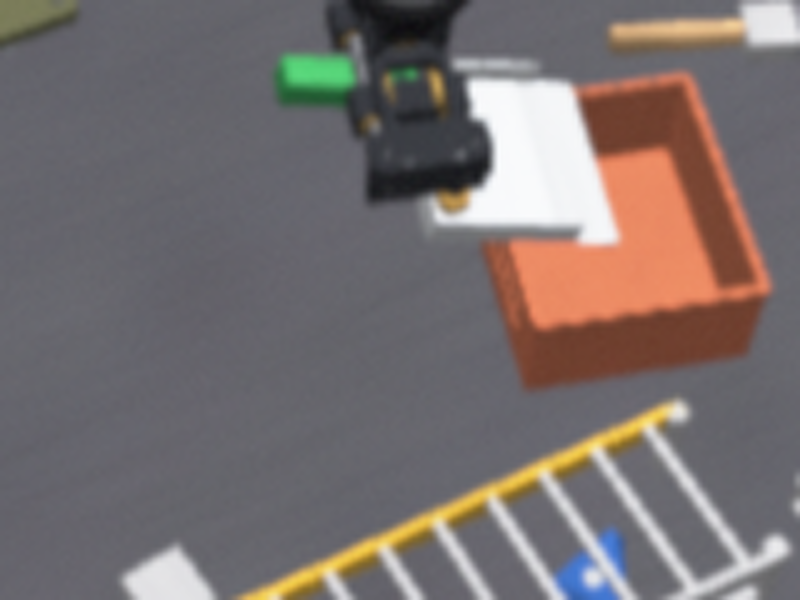

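View pics/top25.png

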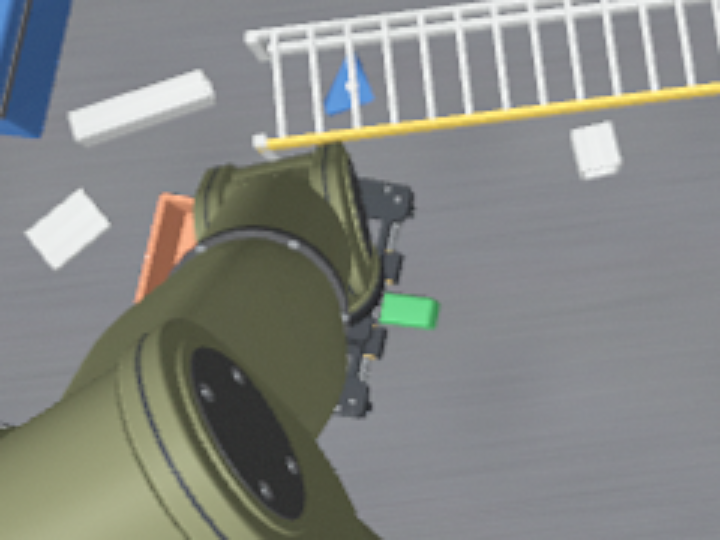

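```bash
python3 - <<'E'
from h import *
f=np.load('scene25.npz');P=cloud('scene',f['d'])
for (u,v) in [(600,235),(575,235),(570,90),(590,160),(480,215),(500,100)]:
    a=P[int(100+v/5),int(270+u/5)];w=a-[.4636,.321,0];print((u,v),a.round(3),'bin xy',(w[0]*.958-w[1]*.286).round(3),(w[0]*.286+w[1]*.958).round(3))
E
```

```text
(600, 235) [0.513 0.276 0.112] bin xy 0.06 -0.029
(575, 235) [0.51  0.259 0.119] bin xy 0.062 -0.047
(570, 90) [0.403 0.32  0.111] bin xy -0.058 -0.018
(590, 160) [0.46  0.301 0.113] bin xy 0.002 -0.02
(480, 215) [0.492 0.199 0.153] bin xy 0.062 -0.109
(500, 100) [0.407 0.263 0.135] bin xy -0.038 -0.071
```

```bash
python3 -m crank '[[[-1,0.008,0,0,0,0,0],[-1,0.008,0,0,0,0,0],[-1,0.004,0,0,0,0,0],[-1,-0.0094,0,-0.0045,0,-4,0],[-1,-0.0094,0,-0.0045,0,-4,0],[-1,-0.0094,0,-0.0045,0,-4,0],[-1,-0.0094,0,-0.0045,0,-4,0],[-1,-0.0094,0,-0.0045,0,-4,0],[-1,-0.0094,0,-0.0045,0,-4,0],[-1,0,0,0,0,0,0]]]'
python3 - <<'E'
from h import *
im,d,o=slope('26');print(o['opening'])
E
```

```text
t: 44.9
tool_pos: [0.4329, 0.2087, 0.194]
ee_rot: [1.017, 0.85, -1.669]
force: [-0.8, -0.3, -2.7]
opening: 0.0232
[-0.937  0.797  0.488  1.757 -0.126  1.02  -0.71 ] [0.4329 0.2087 0.194 ] [-0.8 -0.3 -2.7] [-0.183 -0.372 -0.91 ]
0.023223371062788767
```

View pics/scene26.png

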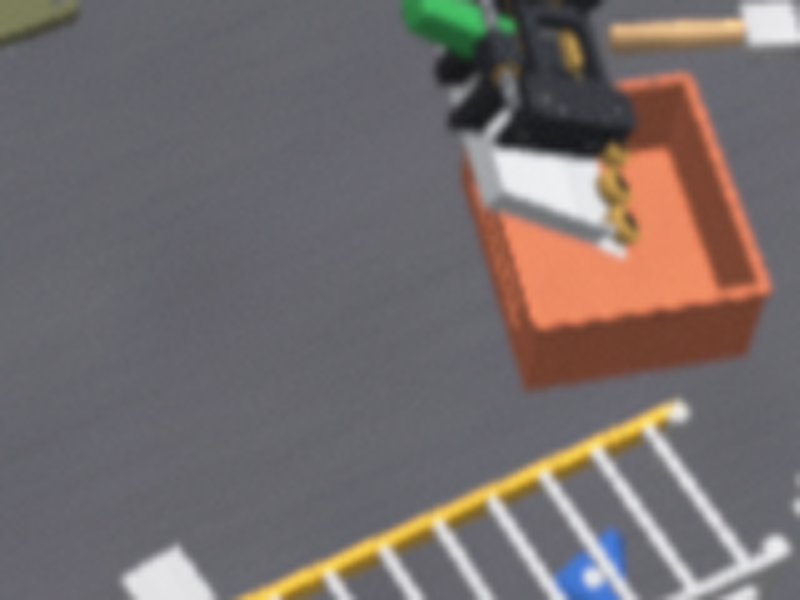

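```bash
python3 -m crank '[[[-1,-0.0094,0,-0.0045,0,-4,0],[-1,-0.0094,0,-0.0045,0,-4,0],[-1,0,0,0,0,0,0],[-1,0,0,0,0,0,0]]]'
python3 - <<'E'
from h import *
im,d,o=slope('27');print(o['opening'])
P=cloud('scene',d);hsv=cv2.cvtColor(im,cv2.COLOR_RGB2HSV);m=cv2.inRange(hsv,(14,110,60),(32,255,255));k,l,s,c=cv2.connectedComponentsWithStats(m)
print('yellow',[(s[i,4],np.median(P[l==i],0).round(3).tolist()) for i in range(1,k) if s[i,4]>8 and P[l==i][:,0].min()>.3 and np.median(P[l==i][:,1])<.5])
E
```

```text
t: 45.45
tool_pos: [0.438, 0.2201, 0.2081]
ee_rot: [0.891, 0.755, -1.725]
force: [-0.8, -0.8, -2.3]
opening: 0.0234
[-0.987  0.865  0.525  1.629 -0.077  1.205 -0.763] [0.438  0.2201 0.2081] [-0.8 -0.8 -2.3] [-0.217 -0.491 -0.844]
0.023368306084778932
yellow [(np.int32(25), [0.493, 0.268, 0.277]), (np.int32(27), [0.463, 0.369, 0.026]), (np.int32(51), [0.503, 0.366, 0.015]), (np.int32(635), [0.618, 0.016, 0.056])]
```

View pics/scene27.png

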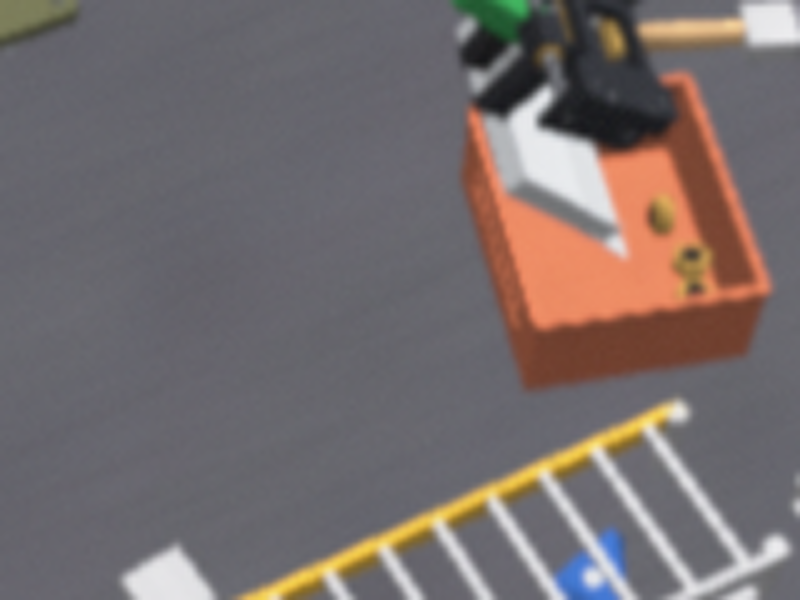

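```bash
python3 -m crank '[[[-1,0.004,0,0.0045,0,4,0],[-1,0.005,0,0.0045,0,4,0],[-1,0.0064,0,0.0045,0,4,0],[-1,0.0064,0,0.0045,0,4,0],[-1,0.0064,0,0.006,0,4,0],[-1,0.0064,0,0.008,0,4,0],[-1,0.0064,0,0.01,0,4,0],[-1,0.0064,0,0.012,0,4,0],[-1,0,0,0.015,0,0,0],[-1,0,0,0.02,0,0,0]]]'
python3 -m crank '[[[-1,0,0,0.025,0,0,0],[-1,0,0,0.025,0,0,0],[-1,0,0,0.025,0,0,0],[-1,0,0,0.025,0,0,0],[-1,0,0,0.02,0,0,0],[-1,0,0,0.01,0,0,0],[-1,0,0,0,0,0,0]]]'
python3 - <<'E'
from h import *
im,d,o=slope('28',b=(230,70,430,220));print(R.from_rotvec(o['ee_rot']).as_matrix().round(3).tolist())
E
```

```text
t: 46.75
tool_pos: [0.4066, 0.1253, 0.1775]
ee_rot: [1.395, 1.113, -1.48]
force: [-0.4, -0.7, -1.9]
opening: 0.0235
t: 47.62
tool_pos: [0.3688, 0.0017, 0.1778]
ee_rot: [1.395, 1.113, -1.48]
force: [-0.1, 0.8, -2.3]
opening: 0.0232
[-0.22   0.543  0.173  2.31  -0.302  0.382 -0.081] [0.3688 0.0017 0.1778] [-0.1  0.8 -2.3] [-0.072  0.017 -0.997]
[[-0.072, 0.953, -0.293], [0.017, -0.293, -0.956], [-0.997, -0.074, 0.004]]
```

```bash
python3 -c "
import cv2;i=cv2.imread('pics/scene28.png');cv2.imwrite('pics/scene28s.png',cv2.resize(i,(800,600)))"
```

```text
(no output)
```

View pics/scene28s.png

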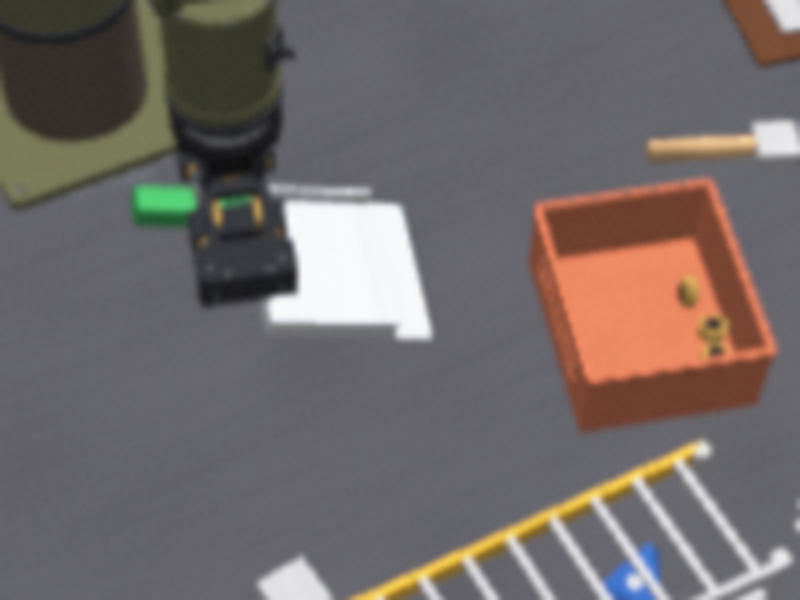

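```bash
python3 -m crank '[[[-1,0,0.012,-0.004,0,0,2.2],[-1,0.005,0.015,-0.005,0,0,2.1],[-1,0.015,0.015,-0.005,0,0,0],[-1,0.02,0.015,-0.004,0,0,0],[-1,0.02,0,0,0,0,0],[-1,0.02,0,0,0,0,0],[-1,0.015,0,0,0,0,0],[-1,0.01,0,0,0,0,0],[-1,0.006,0,0,0,0,0],[-1,0,0,0,0,0,0]]]'
python3 - <<'E'
from h import *
im,d,o=slope('29',b=(250,80,410,200));print(R.from_rotvec(o['ee_rot']).as_matrix().round(3).tolist())
E
```

```text
t: 48.92
tool_pos: [0.4284, 0.0025, 0.065]
ee_rot: [1.421, 1.051, -1.426]
force: [-0.6, -0.5, -2.8]
opening: 0.0234
[-0.136  0.812  0.032  2.28  -0.36   0.054 -0.051] [0.4284 0.0025 0.065 ] [-0.6 -0.5 -2.8] [-0.    -0.004 -1.   ]
[[-0.0, 0.956, -0.292], [-0.004, -0.292, -0.956], [-1.0, 0.001, 0.004]]
```

View pics/scene29.png

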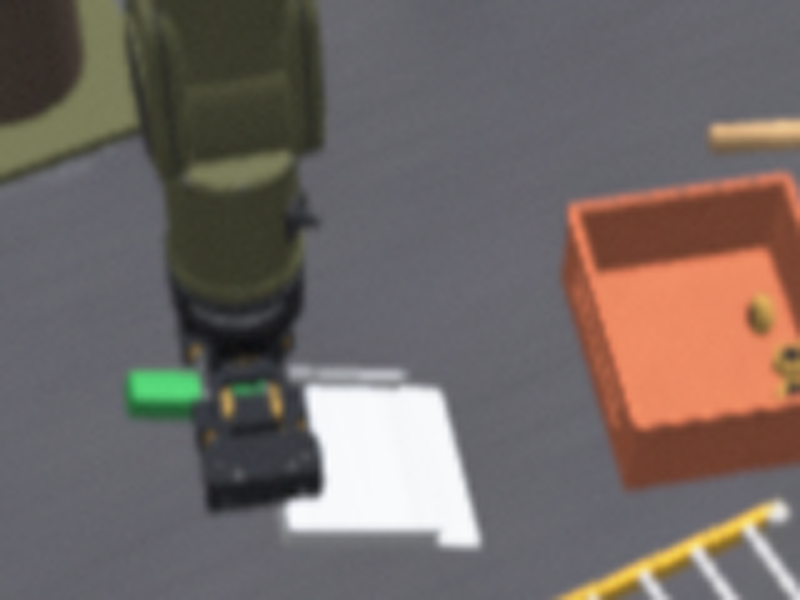

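```bash
python3 -m crank '[[[-1,0,0.014,-0.004,0,0,0],[-1,0,0.018,-0.006,0,0,0],[-1,0.002,0.018,-0.006,0,0,0],[-1,0.008,0.01,-0.003,0,0,0],[-1,0.009,0,0,0,0,0],[-1,0.009,0,0,0,0,0],[-1,0.009,0,0,0,0,0],[-1,0.008,0,0,0,0,0],[-1,0.005,0,0,0,0,0],[-1,0,0,0,0,0,0]]]'
python3 - <<'E'
from h import *
im,d,o=slope('30',b=(250,80,410,200));print(R.from_rotvec(o['ee_rot']).as_matrix().round(3).tolist())
E
```

```text
t: 50.22
tool_pos: [0.4908, 0.0029, 0.0148]
ee_rot: [1.421, 1.052, -1.427]
force: [-0.3, 0.2, -1.4]
opening: 0.0238
[-0.135  0.933  0.054  2.104 -0.356  0.114 -0.045] [0.4908 0.0029 0.0148] [-0.3  0.2 -1.4] [-0.001 -0.004 -1.   ]
[[-0.001, 0.956, -0.292], [-0.004, -0.292, -0.956], [-1.0, -0.0, 0.004]]
```

View pics/scene30.png

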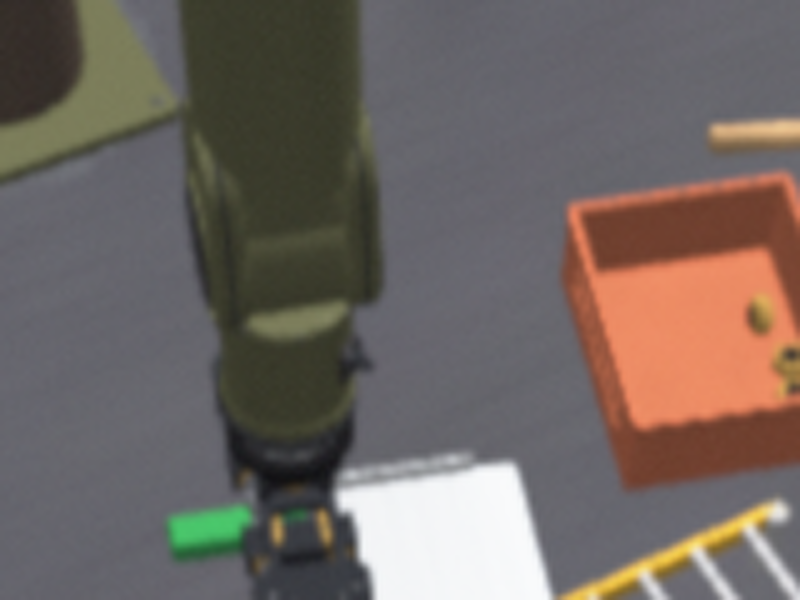

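```bash
python3 -m crank '[[[-0.1,0,0,0,0,0,0],[-0.1,0,0,0,0,0,0],[-0.1,0,0,0,0,0,0],[-0.1,-0.01,0,0,0,0,0],[-0.1,-0.02,0,0,0,0,0],[-0.1,-0.03,0,0,0,0,0],[-0.1,-0.04,0,0,0,0,0],[-0.1,-0.04,0,0,0,0,0],[-0.1,-0.04,0.0,0,0,0,0],[-0.1,0,0,0.03,0,0,0]]]'
python3 -m crank '[[[-0.1,0,0,0.05,0,0,0],[-0.1,0,0,0.05,0,0,0],[-0.1,0,0,0.05,0,0,0],[-0.1,0,0,0.05,0,0,0],[-0.1,0,0,0,0,0,0]]]'
python3 - <<'E'
from h import *
for n in('top','scene'):
    im,d=optics.read_camera(n);np.savez(n+'31.npz',im=im,d=d);cv2.imwrite(f'pics/{n}31.png',im[:,:,::-1])
o=sensors.get_obs();print(o['tool_pos'],o['force'],o['opening'],o['t'])
E
```

```text
t: 51.52
tool_pos: [0.485, -0.0233, 0.1985]
ee_rot: [1.423, 1.05, -1.416]
force: [0.9, -0.6, 0.3]
opening: 0.0395
t: 52.15
tool_pos: [0.422, -0.221, 0.197]
ee_rot: [1.426, 1.043, -1.433]
force: [-0.2, 0.6, 0.1]
opening: 0.0396
[ 0.42376209 -0.21647843  0.19651752] [-0.16487244 -0.09525667 -0.26629737] 0.039572601753118386 52.25
```

View pics/top31.png

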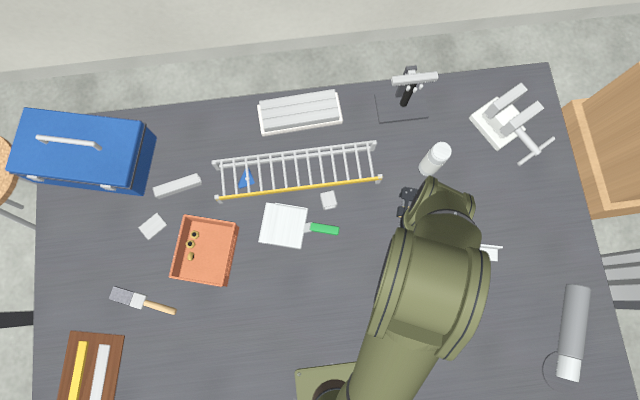

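View pics/scene31.png

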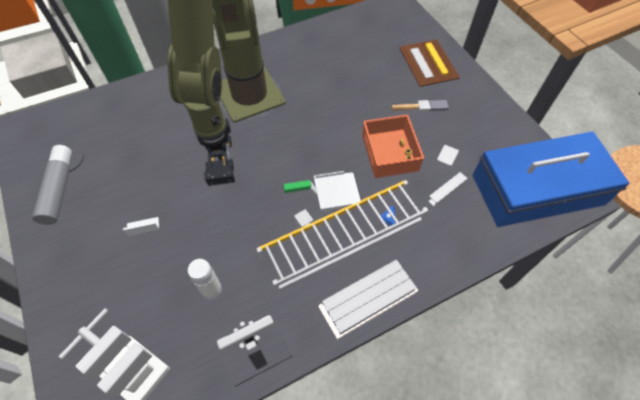

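```bash
python3 - <<'E'
from h import *
for n,px in(('top',(284,226)),('scene',(337,189))):
    f=np.load(n+'31.npz');P=cloud(n,f['d']);hsv=cv2.cvtColor(f['im'],cv2.COLOR_RGB2HSV)
    print(n,'pan',ray(n,[px],.004)[0].round(3))
    m=(hsv[...,1]<25)&(hsv[...,2]>185)&(np.linalg.norm(P[...,:2]-ray(n,[px],.004)[0][:2],axis=2)<.055); print(plane(P[m]))
    m=cv2.inRange(hsv,(14,110,40),(32,255,255));k,l,s,c=cv2.connectedComponentsWithStats(m)
    print('yellow',[(s[i,4],np.median(P[l==i],0).round(3).tolist()) for i in range(1,k) if s[i,4]>4 and .35<np.median(P[l==i][:,0])<.7 and np.median(P[l==i][:,1])<.5])
    a=np.load(n+'0.npz')['im'].astype(int);dif=(abs(a-f['im'].astype(int)).sum(2)>60)
    for nm,(x,y) in {'top':dict(offcut=(328,200),magnet=(247,177),tube=(177,186),tab=(152,226),can=(434,160),brush=(142,300)),'scene':dict(offcut=(304,217),magnet=(388,216),tube=(448,188),tab=(448,155),can=(204,278),angle=(142,226),brush=(420,105))}[n].items():
        print(nm,dif[y-14:y+14,x-14:x+14].sum(),end=' ')
    print()
E
```

```text
top pan [0.513 0.088 0.004]
(array([0.51326305, 0.08858132, 0.00441699]), array([0.00457072, 0.01222669, 0.9999148 ]), 758)
yellow [(np.int32(572), [0.613, 0.029, 0.06]), (np.int32(50), [0.518, 0.357, 0.017]), (np.int32(51), [0.492, 0.372, 0.017]), (np.int32(46), [0.454, 0.37, 0.027])]
offcut 0 magnet 0 tube 0 tab 0 can 0 brush 1 
scene pan [0.516 0.093 0.004]
(array([0.51640532, 0.0924321 , 0.00185783]), array([-0.0032259 ,  0.01459255,  0.99988832]), 568)
yellow [(np.int32(29), [0.462, 0.368, 0.027]), (np.int32(54), [0.502, 0.366, 0.016]), (np.int32(9), [0.449, -0.239, 0.293]), (np.int32(6), [0.429, -0.211, 0.262]), (np.int32(189), [0.617, 0.194, 0.057]), (np.int32(429), [0.619, -0.061, 0.057])]
offcut 0 magnet 0 tube 0 tab 0 can 0 angle 0 brush 0
```

Everything checks out: the scoop is flat at shelf-frame x ≈ −0.16 m, all three nuts are in the bin, and the bystanders haven't moved. I'm handing in the job.

```bash
python3 -c "
from station import r
print(r.finish_job())"
```

```text
the job is handed in; nothing more can be done
None
```

I slid the scoop under the lip and brought all three nuts out in one load. They were tipped into the bin, the scoop was laid back on the bench, and the job was handed in at about 52 s of the 67 s allowed.

**Last checks (all passed):**
- **Nuts:** the top camera shows all three in the bin, at z of about 17–27 mm. One stands on its edge, and all are below the 60 mm limit.
- **Scoop:** it lies flat, tilted less than 0.02 rad. Its pan centre is near (0.515, 0.09) m, about 0.16 m in front of the shelf's centre line.
- **Bystanders:** before-and-after picture differences show no movement. The angle iron could only be compared in the scene view.
- **Robot:** the gripper is empty and about 0.2 m above the bench, touching nothing.

**What went wrong or disagreed:**
- **Pinch too weak:** three lifts (one of the empty scoop, two loaded) let the scoop pitch nose-down in the fingers. Each time I laid it back flat and regripped. Before the carry I also tilted the scoop nose-up and jerked it forward until the nuts sat against the rear wall.
- **Carry not level:** a deeper grip carried the load about 20° nose-down. The ride was measured at about 48 mm pan height with all three nuts in the pan.
- **Cameras:** the two disagreed by about 5 mm in x, so I used their mean and found the stop by contact.

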